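Top bowl off the nested pile and into the carving corner

ROBOT

A 6-joint arm with a two-finger parallel gripper is mounted at the origin on the work surface. World frame = base frame: x ahead of the robot, y to its left, z up, the work surface at z = 0. Lengths are in m, angles in rad, forces in N, time in s.
With the tool pointing down it reaches from about 0.3 to 0.775 m from the base axis. Payload 14.6 kg.
Tool frame: the origin (TCP) lies midway between the tips of the shut fingers; the grasp point (between the pads) lies 19 mm behind it (ctrl.pinch_z is the distance from the TCP to the grasp point, in m); z points along the fingers, y is the line along which they close (so a half turn about z gives the same grasp; the last joint's range is limited). The gripper opens to 94 mm and grips with 3 to 60 N. Pads are 16 mm wide; open, the fingers measure 119 mm over their backs; the gripper's body (75 mm by 177 mm) begins 78 mm behind the grasp point.
Start: joints at [-1.196, 0.3, 1.521, -0, 1.321, -0.067], TCP at [0.235, -0.497, 0.177] pointing down, gripper open.
Joint ranges: [-3.03, 3.03], [-0.79, 2.21], [0.23, 2.52], [-1.04, 4.18], [0, 3.07], [-2.55, 2.55]. Speed limits (rad/s): [2.22, 2.22, 2.57, 3.14, 3.14, 3.14].

INTERFACE

Orientations are given as [roll, pitch, yaw] about the fixed x, y, z axes, in that order (R = Rz(yaw) Ry(pitch) Rx(roll)).
In Python, from station import ctrl gives the robot as it stands.
- The arm moves only by the tool jog_arm, never from a script. Its argument "motion" is a list of rows, each a list of 7 numbers: the shift along the tool's x, y, z in m, then the turn, a rotation vector about the tool's x, y, z in rad, then the opening, from -1 (shut) to 1 (fully open). In form: [[tx, ty, tz, rx, ry, rz, gripper], ...]. A call has 1 to 5 rows; each row shifts and turns the commanded pose from where the row before left it, along the tool's axes as they then stand; what a row does not reach is not made up. A row lasts 1/10 s, in which the tool goes at most 50 mm and 8.59 degrees, less where a joint would pass 70% of its speed; a pose out of reach is approached as far as the arm can. A call is refused whole if a number of a shift passes 0.05 or a number of a turn 0.15, either way. A call with a gripper value outside its range is refused whole. The fingers move at their own pace and stop on an object; "squeeze" is the grip in N (left out, the last holds). Time passes only in rows, so rows that do not move let the fingers close. It gives the time, the measured TCP pose, the force, the opening and the grip force at its end, in the units of the state.
- ctrl.get_obs(): the state, without advancing time (a new reading comes with each control period).
- ctrl.camera(name): name is "scene" or "top"; returns the picture (400x640x3 uint8, red, green, blue); there is no depth.
- ctrl.camera_model(name): a dict with "intrinsics" (3x3 intrinsics, pixels), "k1" (the pictures are not rectified: a ray, as slopes to the right and down, at radius r is drawn at 1 + k1 r^2 times it, then the intrinsics apply), "rvec" (rotation vector, rad) and "tvec" (3), from world to camera coordinates, as OpenCV has them. Camera axes: x right, y down, z forward; pixel columns grow to the right and rows downward; lengths in m; the calibration is good to about 2 mm. A picture is of the moment at which its call begins. camera_model takes no time and is no camera call.
- ctrl.hand_in(): hands the job in; it is judged then, once.
The state is a dict: "time_s": time; "qpos": joint angles; "joint_vel": joint speeds; "tau": joint torques, N m; "ee_pos": TCP position; "eef_rot": TCP orientation; "force": force on the tool from outside, world axes, zero at the start; "moment": the same for the moment, N m; "grip_width": finger opening in m; "grip_force": force on a finger pad.
Only numpy, scipy, OpenCV 4.12 (cv2) and the standard library are available. Lean on these libraries where they do the work, as an engineer would, in place of code of your own. Each camera call takes 0.05 s, during which the arm holds its last target. There are 200 camera calls.

TASK

Take the top bowl off the nested pile under the drying rack and stand it upright on the board of the corner stop. Slide it gently into the corner until you feel it press lightly against both fences at once, then let go and leave it there touching both. Do not drop or jam it, and leave the other two bowls and the tools on the bench where they are.

Things in the scene. Friction and masses are not known exactly. Their poses are not given: they have to be found in the camera images.
- bowl_top: The top one of three like round wooden bowls nested in a pile. Conical: foot 100 mm across, 56 mm high, 0.14 to 0.22 kg. Its straight wall, 8 mm thick, leans out 30 degrees from vertical from foot to rim. The rim is cut square to the wall: outer edge at radius 80, height 52 mm; inner edge at radius 73, height 56 mm. Floor 22 mm thick. Origin: centre of the underside, z up. Loose.
- bowl_mid: The middle bowl, same shape, loose. The top bowl stands on its inner floor, 22 mm above its origin, with about 3 mm play all round. Measured along the sloping wall, only about 19 mm of the top bowl's wall stands out past this bowl's rim. Origin: centre of the underside. It must stay where it is.
- bowl_low: The lowest bowl, the same shape, standing on the bench. Origin: centre of the underside. It must stay where it is.
- rack: Fixed drying rack over the pile. Origin: on the bench, within 15 mm of the pile's axis; x points away from the robot, y along two slats 260 mm long at x = -40 to 0 and 70 to 110 mm, on arms at y = -110 and +110 (undersides 222 mm up, slat tops 258, blanks on them to 275). Posts only at the back, x = 100 to 130: sides and front are open. Only 40 mm of the near rim shows in front: reach in leaning.
- stop: Fixed corner stop: plywood board 220 x 220 x 18 mm on the bench with two wooden fences at right angles. Origin: centre of the board's underside; its top is 18 mm up. The fences' inner faces are at x = +90 mm (far fence) and y = +90 mm (side fence) in its frame, so the bowl touching both has its centre at x = y = about +10 mm, z = 18 mm. At yaw 0 x points away from the robot.
- fence_far: The fence at the stop's far (+x) side, 20 mm thick, 220 mm long along the stop's y, 60 mm high above the board, rigid. Origin: middle of its underside, on the board's top.
- fence_side: The fence at the stop's +y side, 20 mm thick, 200 mm long along the stop's x, 60 mm high above the board, rigid. Origin: middle of its underside, on the board's top.
- mallet: Bystander: round wooden carver's mallet standing on its head, 72 mm across, 205 mm high. Origin: centre of its underside.
- gouge: Bystander: gouge lying on the bench along its x axis, 265 mm long, 26 mm wide, 24 mm high. Origin: where blade and handle meet, on the bench.
- wax: Bystander: jar of wax, 72 mm across, 70 mm high. Origin: centre of its underside.
Things that resemble listed ones, but are neither listed nor needed, are in the scene too. Leave any green or red look-alike of the bowl_top alone.

How it is judged:
By the outcome, as a careful person would: the job done as asked, in the order asked, and still so for the second after the job is handed in, with the robot touching nothing.
It also fails if it takes over 70 s, if anything falls off the work surface, if the arm or the gripper's body presses on something with over 40 N, if the wrist force passes 120 N, or if a joint passes its speed limit or range.

## Working session

There is one attempt and no reset: what is moved stays moved. The work goes in short steps, Python scripts to look and compute and a tool call to move; the robot and the scene stay as the last step left them, time stands still between calls to the robot, and variables do not carry over. Pictures are saved under pics/ and viewed, at most 10 in all, crops included, and the job is handed in when it is done.

Besides the shell and the picture viewer there is one more tool, called after "Request:" as name(argument=value, ...), one argument or row to a line, values as JSON. jog_arm: Moves the arm, as the interface text tells. Its arguments: {"type":"object","properties":{"motion":{"type":"array"},"squeeze":{"type":"number"}},"required":["motion"]}

```bash
ls; mkdir -p pics; python3 - <<'E'
from station import ctrl
import cv2
for n in("scene","top"):
    cv2.imwrite(f"pics/{n}0.png",ctrl.camera(n)[:,:,::-1]); print(ctrl.camera_model(n))
print(ctrl.get_obs(),ctrl.pinch_z)
E
```

```text
pics
{'intrinsics': array([[403.73900264,   0.        , 322.31291597],
       [  0.        , 403.73900264, 193.6309882 ],
       [  0.        ,   0.        ,   1.        ]]), 'k1': 0.003994530177455671, 'rvec': array([ 1.88424844,  1.31094425, -0.62707039]), 'tvec': array([-0.18613726, -0.22752704,  1.42305174])}
{'intrinsics': array([[473.82780617,   0.        , 325.98186993],
       [  0.        , 473.82780617, 191.82780721],
       [  0.        ,   0.        ,   1.        ]]), 'k1': 0.045209794078672094, 'rvec': array([ 2.14329762, -2.18422393,  0.09321102]), 'tvec': array([0.04514538, 0.48561057, 1.17289215])}
{'time_s': 0.1, 'qpos': array([-1.19558185e+00,  3.00391257e-01,  1.52148963e+00, -2.11233220e-06,
        1.32069472e+00, -6.66243129e-02]), 'joint_vel': array([-7.37876689e-04, -1.83569493e-03, -9.90884264e-04, -6.48532004e-05,
       -1.90203721e-03,  1.24003939e-03]), 'tau': array([ 2.58286382e-03, -5.32644331e+01, -3.53281045e+01,  7.10105198e-02,
        2.34826683e-02, -8.96030429e-05]), 'ee_pos': array([ 0.23507428, -0.49695611,  0.17666883]), 'eef_rot': array([-3.14061174e+00, -6.33986591e-05,  4.41839283e-01]), 'force': array([-0.43333023, -0.87691986,  0.5382253 ]), 'moment': array([-0.0021952 , -0.00662809,  0.01985077]), 'grip_force': 0.0, 'grip_width': 0.09383976702551224} 0.0188
```

View pics/scene0.png

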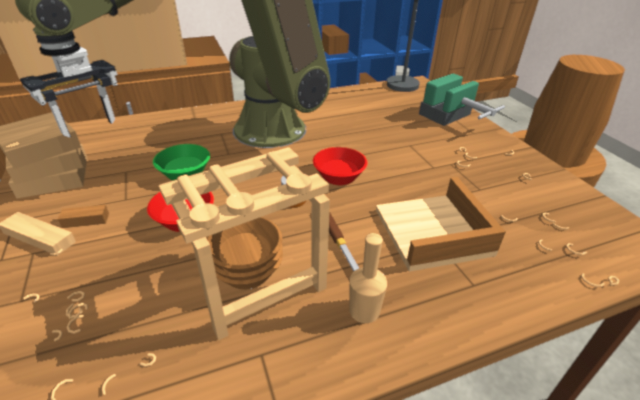

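View pics/top0.png

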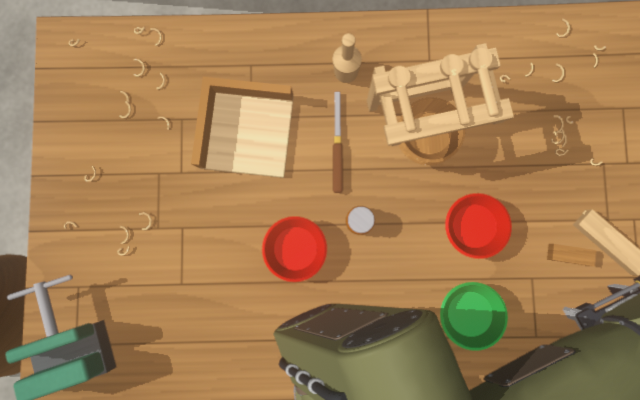

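Candidates for bowl_top are the wooden pile at about (433,135) under the rack, red bowls at (295,249) and (478,226), and a green bowl at (474,316), all in the top view. I choose the wooden pile. The stop is at about (245,130), the wax at (361,220), the gouge at (338,145) and the mallet at (347,60). Next I check the choice in a close crop.

```bash
cat > h.py <<'E'
import numpy as np, cv2
from station import ctrl
def cam(n):
    m=ctrl.camera_model(n); K=np.array(m["intrinsics"]); R=cv2.Rodrigues(np.array(m["rvec"]))[0]
    return K,np.array([m["k1"],0,0,0.]),R,np.array(m["tvec"])
def unproj(n,uv,z):
    K,d,R,t=cam(n); p=cv2.undistortPoints(np.array([[uv]],float),K,d)[0,0]
    r=R.T@np.array([p[0],p[1],1]); c=-R.T@t
    return c+r*(z-c[2])/r[2]
def proj(n,P):
    K,d,R,t=cam(n); return cv2.projectPoints(np.array(P,float).reshape(-1,3),cv2.Rodrigues(R)[0],t,K,d)[0][:,0]
E
python3 - <<'E'
import cv2,numpy as np
a=cv2.imread("pics/top0.png"); s=cv2.imread("pics/scene0.png")
A=cv2.resize(a[40:190,365:525],None,fx=5,fy=5*.8/1,interpolation=cv2.INTER_CUBIC)
A=cv2.resize(a[40:180,365:525],(640,560),interpolation=cv2.INTER_CUBIC)
cv2.imwrite("pics/c1.png",A)
B=cv2.resize(a[75:185,185:305],(600,550),interpolation=cv2.INTER_CUBIC)
cv2.imwrite("pics/c2.png",B)
E
```

```text
(no output)
```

View pics/c1.png

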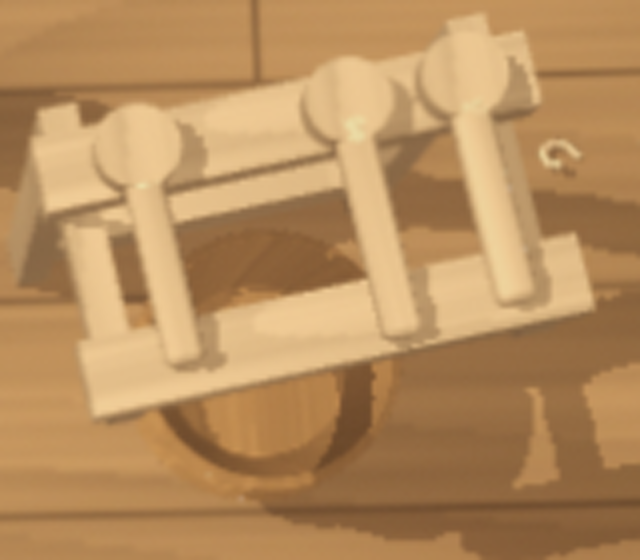

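View pics/c2.png

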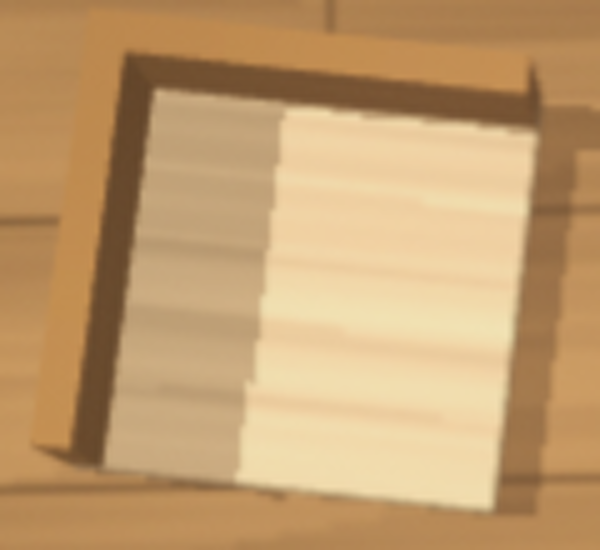

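Crop 1 shows the wooden pile under the rack: near rim at about (432,163), the slat's near edge running (389,144)–(514,117). Crop 2 shows the stop: board inner corner at (216,93), fence tops to the far and left sides, empty board. Now the fits.

```bash
cat > m.py <<'E'
from h import *
from scipy.optimize import least_squares
def fit(M,uv,x0):
    M=np.array(M,float);uv=np.array(uv)
    def W(p):
        c,s=np.cos(p[2]),np.sin(p[2]); return np.c_[p[0]+c*M[:,0]-s*M[:,1],p[1]+s*M[:,0]+c*M[:,1],M[:,2]]
    r=least_squares(lambda p:(proj("top",W(p))-uv).ravel(),x0); return r.x,np.round(r.fun.reshape(-1,2),1).tolist()
c1=lambda u,v:((u-1.5)/4+365,(v-1.5)/4+40)
c2=lambda u,v:((u-2)/5+185,(v-2)/5+75)
g=[unproj("top",(245,130),.018),unproj("top",(433,140),.1)]; print(g)
print("stop",fit([(.09,.09,.018),(-.11,.09,.018),(-.11,-.11,.018),(.09,-.11,.018),(.09,.09,.078),(.09,-.11,.078)],
 [c2(153,88),c2(103,468),c2(495,510),c2(537,130),c2(126,53),c2(528,93)],[g[0][0],g[0][1],0]))
print("rack",fit([(-.04,.13,.258),(-.04,-.13,.258),(0,.13,.258),(0,-.13,.258),(.07,.13,.258),(.07,-.13,.258)],
 [c1(95,418),c1(595,308),c1(80,345),c1(577,235),c1(50,212),c1(540,103)],[g[1][0],g[1][1],0]))
# circle from inner rim z=.1 and outer z=.096, only visible near points
pts=[(c1(265,492),.080,.096),(c1(150,430),.080,.096),(c1(385,425),.080,.096),(c1(200,475),.08,.096),(c1(340,475),.08,.096)]
P=[unproj("top",u,z)[:2] for u,_,z in pts]
r=least_squares(lambda c:[np.hypot(*(p-c))-q[1] for p,q in zip(P,pts)],g[1][:2]); print("bowl",r.x,r.fun)
print(np.array(P))
for n,uv in(("wax",(361,220)),("gougeTop",(338,93)),("gougeend",(337,191)),("red",(295,249)),("red2",(478,226)),("green",(474,316))): print(n,unproj("top",uv,.05))
E
python3 m.py
```

```text
[array([0.651125  , 0.24167178, 0.018     ]), array([ 0.59768047, -0.22176156,  0.1       ])]
stop (array([ 0.65105564,  0.23966196, -0.12591448]), [[0.3, 0.2], [0.3, 0.2], [-0.4, 0.0], [0.2, -0.2], [-0.3, -0.3], [-0.1, 0.1]])
rack (array([ 0.62293805, -0.21646297,  0.19685735]), [[0.2, 0.1], [0.3, 0.1], [-0.5, -0.4], [-0.1, -0.4], [-0.5, 0.4], [0.7, 0.1]])
bowl [ 0.62310136 -0.21887316] [-0.00089375  0.00079814 -0.00011443 -0.00041619  0.0010561 ]
[[ 0.54406693 -0.21550318]
 [ 0.5829401  -0.14876316]
 [ 0.58276464 -0.28782716]
 [ 0.55512466 -0.17748776]
 [ 0.55329803 -0.26007495]]
wax [ 0.41264855 -0.04905969  0.05      ]
gougeTop [0.73342639 0.00080086 0.05      ]
gougeend [0.48534744 0.00835288 0.05      ]
red [0.34492374 0.11389211 0.05      ]
red2 [ 0.39304575 -0.33258052  0.05      ]
green [ 0.17967578 -0.31154056  0.05      ]
```

```bash
cat > plan.py <<'E'
from h import *
from scipy.spatial.transform import Rotation as Ro, Slerp
def Rt(psi,L):
    x=np.array([-np.sin(psi),np.cos(psi),0]); z=np.array([np.sin(L)*np.cos(psi),np.sin(L)*np.sin(psi),-np.cos(L)])
    return Ro.from_matrix(np.c_[x,np.cross(z,x),z])
def cur():
    o=ctrl.get_obs(); return np.array(o["ee_pos"]),Ro.from_euler("xyz",o["eef_rot"]),o
def plan(p1,R1,n,show=True):
    p,R,o=cur(); S=Slerp([0,1],Ro.concatenate([R,R1])); p0=p.copy(); rows=[]
    for i in range(1,n+1):
        t=p0+(p1-p0)*i/n; d=np.round(R.inv().apply(t-p),3); w=np.round((R.inv()*S(i/n)).as_rotvec(),2)
        rows.append([*d.tolist(),*w.tolist()]); p=p+R.apply(d); R=R*Ro.from_rotvec(w)
    print("rows",*rows,sep="\n"); print("end err mm",1e3*(p-p1),"deg",np.degrees((R.inv()*R1).magnitude()))
PSI,L=0.197,np.radians(31); RG=Rt(PSI,L)
inw=np.array([np.cos(PSI),np.sin(PSI),0]); C=np.array([.623,-.219,.044])
WALL=np.array([np.cos(PSI)*.5,np.sin(PSI)*.5,-np.cos(np.pi/6)])
def grasp(depth): return C-.0765*inw+[0,0,.054]+depth*WALL
E
python3 -c "
from plan import *
g=grasp(-.07);print(g,grasp(.0165)); plan(g+[-.04,-.03,.05],RG,15)"
```

```text
[ 0.51365661 -0.2408237   0.15862178] [ 0.55607008 -0.23235845  0.08371058]
rows
[0.021, -0.007, -0.002, -0.03, 0.02, -0.09]
[0.021, -0.005, -0.002, -0.03, 0.03, -0.08]
[0.022, -0.003, -0.001, -0.03, 0.02, -0.09]
[0.022, -0.001, -0.001, -0.03, 0.02, -0.08]
[0.022, 0.001, -0.001, -0.03, 0.03, -0.09]
[0.022, 0.002, 0.0, -0.03, 0.02, -0.09]
[0.021, 0.005, 0.001, -0.04, 0.03, -0.08]
[0.021, 0.006, 0.002, -0.03, 0.02, -0.09]
[0.021, 0.008, 0.002, -0.03, 0.02, -0.09]
[0.019, 0.01, 0.003, -0.03, 0.03, -0.08]
[0.019, 0.011, 0.003, -0.03, 0.02, -0.09]
[0.017, 0.013, 0.005, -0.03, 0.03, -0.08]
[0.016, 0.014, 0.005, -0.03, 0.02, -0.09]
[0.015, 0.015, 0.006, -0.03, 0.02, -0.09]
[0.013, 0.016, 0.007, -0.03, 0.03, -0.08]
end err mm [-0.50220823 -0.16451283  0.12572451] deg 0.14412343476994402
```

Request:
jog_arm(
  motion=[
    [0.021,-0.007,-0.002,-0.03,0.02,-0.09,-0.36],
    [0.021,-0.005,-0.002,-0.03,0.03,-0.08,-0.36],
    [0.022,-0.003,-0.001,-0.03,0.02,-0.09,-0.36],
    [0.022,-0.001,-0.001,-0.03,0.02,-0.08,-0.36],
    [0.022,0.001,-0.001,-0.03,0.03,-0.09,-0.36],
  ],
)

```text
time_s: 0.6
ee_pos: [0.3155, -0.4209, 0.1878]
eef_rot: [2.97, -0.085, 0.884]
force: [0.5, -0.3, 0.5]
grip_width: 0.0577
grip_force: 0.0
```

Request:
jog_arm(
  motion=[
    [0.022,0.002,0.0,-0.03,0.02,-0.09,-0.36],
    [0.021,0.005,0.001,-0.04,0.03,-0.08,-0.36],
    [0.021,0.006,0.002,-0.03,0.02,-0.09,-0.36],
    [0.021,0.008,0.002,-0.03,0.02,-0.09,-0.36],
    [0.019,0.01,0.003,-0.03,0.03,-0.08,-0.36],
  ],
)

```text
time_s: 1.1
ee_pos: [0.3946, -0.3454, 0.198]
eef_rot: [2.77, -0.084, 1.332]
force: [0.0, -0.8, -0.4]
grip_width: 0.0304
grip_force: 0.0
```

Request:
jog_arm(
  motion=[
    [0.019,0.011,0.003,-0.03,0.02,-0.09,-0.36],
    [0.017,0.013,0.005,-0.03,0.03,-0.08,-0.36],
    [0.016,0.014,0.005,-0.03,0.02,-0.09,-0.36],
    [0.015,0.015,0.006,-0.03,0.02,-0.09,-0.36],
    [0.013,0.016,0.007,-0.03,0.03,-0.08,-0.36],
  ],
)

```text
time_s: 1.6
ee_pos: [0.4737, -0.2703, 0.2091]
eef_rot: [2.6, -0.001, 1.771]
force: [-0.4, -0.3, 0.1]
grip_width: 0.0298
grip_force: 0.0
```

```bash
python3 -c "
from plan import *
p,R,o=cur();print(p,(R.inv()*RG).as_rotvec(),o['grip_width'],o['force'],o['qpos']); plan(grasp(-.03),RG,5)
K=ctrl.camera('top'); cv2.imwrite('pics/t1.png',cv2.resize(K[90:240,340:540],(800,600),interpolation=cv2.INTER_CUBIC)[:,:,::-1])"
```

```text
[ 0.47368449 -0.27029328  0.20907153] [ 0.0010055  -0.00233359  0.00275219] 0.0298126283194317 [-0.37353747 -0.28268834  0.09988605] [-0.83409687  0.06550512  1.82467043  0.54577172  1.02538779 -1.26946998]
rows
[0.004, 0.002, 0.021, 0.0, -0.0, 0.0]
[0.004, 0.003, 0.022, 0.0, -0.0, 0.0]
[0.004, 0.002, 0.021, 0.0, -0.0, 0.0]
[0.005, 0.002, 0.021, 0.0, -0.0, 0.0]
[0.004, 0.003, 0.021, 0.0, -0.0, 0.0]
end err mm [-0.11567633  0.18541596  0.48905734] deg 0.21461993972606971
```

View pics/t1.png

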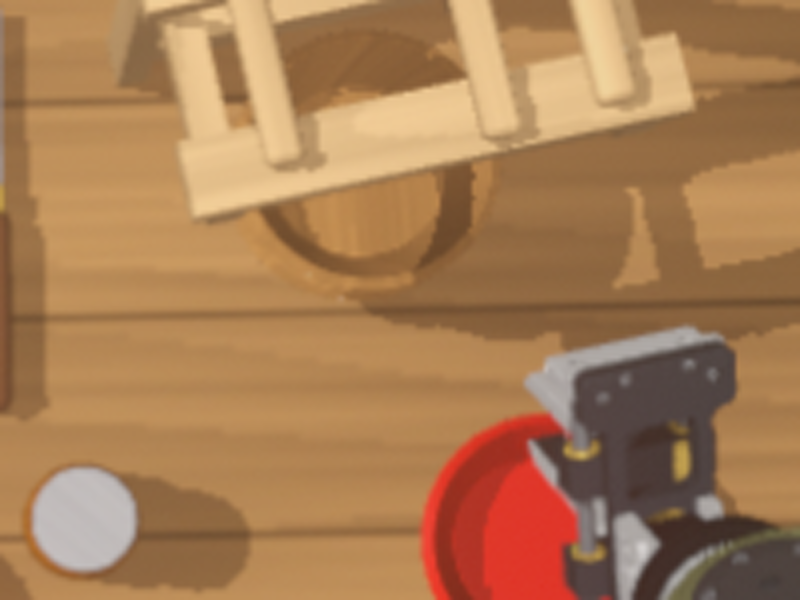

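The view shows the gripper (crop 540–735, 330–600) square to the slat. The pile's near rim is at crop (370,290), free ahead of it.

Request:
jog_arm(
  motion=[
    [0.004,0.002,0.021,0,0,0,-0.36],
    [0.004,0.003,0.022,0,0,0,-0.36],
    [0.004,0.002,0.021,0,0,0,-0.36],
    [0.005,0.002,0.021,0,0,0,-0.36],
    [0.004,0.003,0.021,0,0,0,-0.36],
  ],
)

```text
time_s: 2.15
ee_pos: [0.5327, -0.2378, 0.1235]
eef_rot: [2.602, -0.002, 1.766]
force: [0.2, -1.0, 1.0]
grip_width: 0.0299
grip_force: 0.0
```

```bash
python3 -c "
from plan import *
p,R,o=cur();print(p,(R.inv()*RG).as_rotvec(),o['grip_width'],o['force'],o['qpos']); plan(grasp(.0165),RG,5)
K=ctrl.camera('top');S=ctrl.camera('scene')
f=lambda I,a,b,c,d:cv2.resize(I[a:b,c:d],(400,400),interpolation=cv2.INTER_CUBIC)
cv2.imwrite('pics/t2.png',np.hstack([f(K,110,190,390,470),f(S,160,280,180,300)])[:,:,::-1])
for d in(-.03,.0165): print(proj('top',grasp(d)),proj('scene',grasp(d)))
for s in (-1,1): print(proj('top',p+R.apply([0,s*.015,0])))
"
```

```text
[ 0.53268037 -0.23776218  0.12346222] [-0.00104477 -0.00095507 -0.00273519] 0.029896936461853735 [ 0.19249219 -0.98509327  1.00385299] [-0.69048248  0.22610378  1.8562813   0.59551129  0.79216568 -1.25315572]
rows
[0.0, 0.0, 0.009, -0.0, -0.0, -0.0]
[0.0, 0.0, 0.01, -0.0, -0.0, -0.0]
[0.0, 0.0, 0.009, -0.0, -0.0, -0.0]
[0.001, 0.0, 0.009, -0.0, -0.0, -0.0]
[-0.0, 0.0, 0.009, -0.0, -0.0, -0.0]
end err mm [-0.39908899  0.24952235  0.29948903] deg 0.17645753827981758
[[442.87027953 165.09496025]] [[224.34560755 205.07968516]]
[[436.68606532 158.35719832]] [[230.54407759 224.96282648]]
[[443.73106154 171.22926479]]
[[442.6654283  159.44919116]]
```

View pics/t2.png

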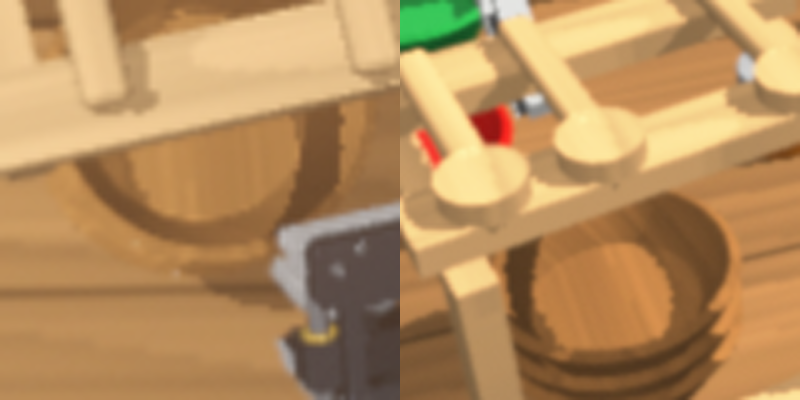

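```bash
python3 -c "
from plan import *
p,R,o=cur()
for s in (-1,1):
  for t in(-1,1):
    for h in(.097,.15): print(s,t,h,proj('top',p+R.apply([s*.0375,t*.0885,-h])),proj('scene',p+R.apply([s*.0375,t*.0885,-h])))
m=ctrl.camera('top');cv2.imwrite('pics/t3.png',cv2.resize(m[120:270,380:580],(800,600),interpolation=cv2.INTER_CUBIC)[:,:,::-1])
"
```

```text
-1 -1 0.097 [[476.94000576 214.29644716]] [[186.53404678 168.47440324]]
-1 -1 0.15 [[486.81637787 225.7525473 ]] [[179.10979975 146.13217762]]
-1 1 0.097 [[472.31963807 139.57012645]] [[202.17831982 166.9534534 ]]
-1 1 0.15 [[482.70045539 148.04407841]] [[193.42969894 140.01997475]]
1 -1 0.097 [[443.67040667 221.5139081 ]] [[217.75981804 159.51501482]]
1 -1 0.15 [[451.91182863 233.30675274]] [[210.90157709 137.84797797]]
1 1 0.097 [[436.47758744 147.41741195]] [[238.82489112 156.31658463]]
1 1 0.15 [[444.96570246 156.29487323]] [[230.87195988 130.35786593]]
```

View pics/t3.png

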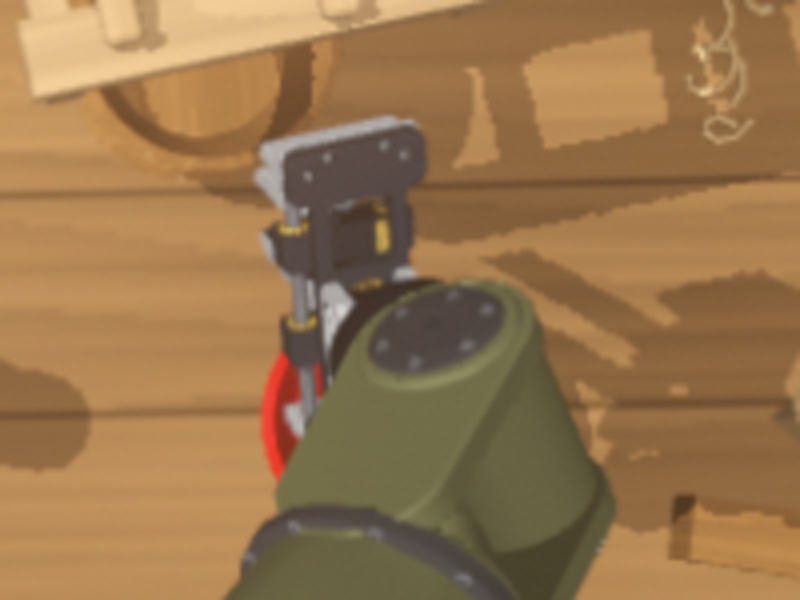

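The crop shows the gripper body's front-left corner at (446,157), as the calibration predicts for the commanded pose. The slat is clear of it.

Request:
jog_arm(
  motion=[
    [0,0,0.009,0,0,0,-0.36],
    [0,0,0.01,0,0,0,-0.36],
    [0,0,0.009,0,0,0,-0.36],
  ],
)

```text
time_s: 2.6
ee_pos: [0.5471, -0.2353, 0.1001]
eef_rot: [2.6, -0.001, 1.767]
force: [0.1, 0.7, 0.4]
grip_width: 0.03
grip_force: 0.0
```

Request:
jog_arm(
  motion=[
    [0.001,0,0.006,0,0,0,-0.36],
    [0,0,0.006,0,0,0,-0.36],
    [0,0,0.003,0,0,0,-0.36],
    [0,0,0.002,0,0,0,-0.36],
  ],
)

```text
time_s: 3.0
ee_pos: [0.5553, -0.2322, 0.0856]
eef_rot: [2.601, -0.002, 1.768]
force: [-0.1, -0.3, -0.5]
grip_width: 0.0302
grip_force: 0.0
```

```bash
python3 -c "
from plan import *
p,R,o=cur();print(o['force'],o['moment']);print(R.inv().apply(grasp(.0165)-p),(R.inv()*RG).as_rotvec())
"
```

```text
[-0.08392669 -0.34001751 -0.4960276 ] [-0.0930566   0.10130276  0.04929965]
[-0.00034528 -0.00040813  0.00201147] [-0.00016651 -0.00144366 -0.00086679]
```

Request:
jog_arm(
  motion=[
    [0,0,0.001,0,0,0,-0.36],
    [0,0,0,0,0,0,-0.7],
    [0,0,0,0,0,0,-1],
    [0,0,0,0,0,0,-1],
    [0,0,0,0,0,0,-1],
  ],
  squeeze=10,
)

```text
time_s: 3.5
ee_pos: [0.5557, -0.2322, 0.0852]
eef_rot: [2.6, -0.001, 1.768]
force: [-0.5, 0.4, -0.2]
grip_width: 0.002
grip_force: 0.0
```

Request:
jog_arm(
  motion=[
    [0,0,0,0,0,0,-1],
    [0,0,0,0,0,0,-1],
    [0,0,0,0,0,0,-1],
  ],
  squeeze=40,
)

```text
time_s: 3.8
ee_pos: [0.5557, -0.2321, 0.085]
eef_rot: [2.601, -0.002, 1.768]
force: [0.1, 0.7, 0.6]
grip_width: 0.0003
grip_force: 0.0
```

```bash
python3 -c "
from plan import *
a=np.linspace(0,2*np.pi,60)
def over(n,I,s):
    J=I.copy()
    for z0,col in((.044,(255,0,255)),(0,(0,255,255))):
      for r,h in((.08,.052),(.073,.056)):
        for q in proj(n,np.c_[C[0]+r*np.cos(a),C[1]+r*np.sin(a),0*a+z0+h]): cv2.circle(J,tuple(int(round(v)) for v in (q+.5)*s),1,col,-1)
    p,R,o=cur()
    for q in proj(n,[p,p-R.apply([0,0,.03])]): cv2.circle(J,tuple(int(v) for v in (q+.5)*s),3,(0,255,0),-1)
    return J
out=[]
for n,(x,y) in(('top',(385,100)),('scene',(190,200))):
    I=ctrl.camera(n); cv2.imwrite('pics/raw_%s.png'%n,I[:,:,::-1]); B=cv2.resize(I,None,fx=4,fy=4,interpolation=cv2.INTER_CUBIC); 
    out.append(np.hstack([X[y*4:y*4+300,x*4:x*4+400] for X in(B,over(n,B,4))]))
cv2.imwrite('pics/t4.png',np.vstack(out)[:,:,::-1])
K,d,R,t=cam('top');print(-R.T@t)
"
```

```text
[0.36713485 0.02088373 1.21585674]
```

View pics/t4.png

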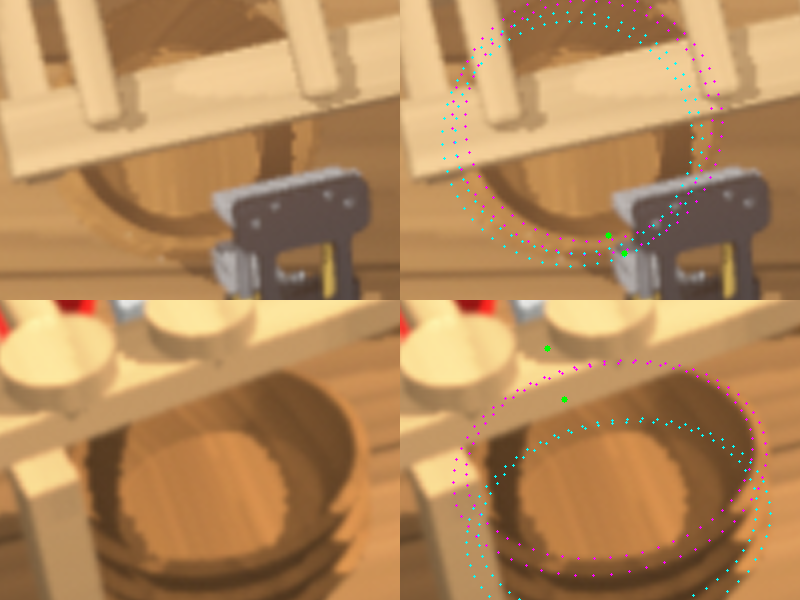

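```bash
python3 -c "
from plan import *
for n,b in(('top',(405,128,440,162)),('scene',(215,220,283,290))):
    A=cv2.imread('pics/%s0.png'%n).astype(int);B=cv2.imread('pics/raw_%s.png'%n).astype(int)
    D=np.abs(A-B).max(2); x0,y0,x1,y1=b; d=D[y0:y1,x0:x1]; ys,xs=np.where(d>25); print(n,len(ys),(xs.min()+x0,xs.max()+x0,ys.min()+y0,ys.max()+y0) if len(ys) else '')
s=cv2.imread('pics/raw_scene.png'); t=cv2.imread('pics/top0.png')
def panel(I,n,x,y):
    f=9; P=cv2.resize(I[y:y+66,x:x+44],None,fx=f,fy=f,interpolation=cv2.INTER_CUBIC); return P
S=cv2.resize(s[222:292,205:292],(800,644),interpolation=cv2.INTER_CUBIC)[:600]
for k in range(0,87,10): cv2.line(S,(int(k*9.195),0),(int(k*9.195),6),(255,255,255),2)
cv2.imwrite('pics/t5.png',S)
"
```

```text
top 13 (np.int64(438), np.int64(439), np.int64(147), np.int64(161))
scene 0
```

View pics/t5.png

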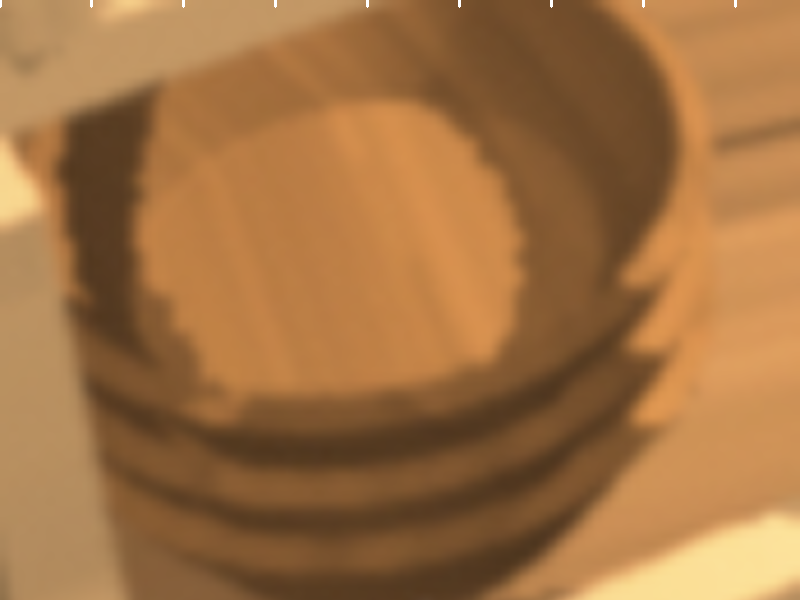

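```bash
python3 -c "
from plan import *
from scipy.optimize import least_squares
S=lambda u,v:('scene',(205+(u-4.1)/9.195,222+(v-4.1)/9.195))
T=lambda u,v:('top',((u-1.5)/4+365,(v-1.5)/4+40))
inner=[S(66,170),S(678,150),S(662,80),S(670,200)]; outer=[S(709,170),S(697,90),S(320,432),S(480,410),S(200,420)]
tin=[T(160,408),T(200,450),T(255,472),T(300,468)]
def run(A,B,z,l):
  Q=[(unproj(n,u,z)[:2],.073) for n,u in A]+[(unproj(n,u,z-.004)[:2],.08) for n,u in B]
  r=least_squares(lambda c:[np.hypot(*(q-c))-R for q,R in Q],C[:2],loss='soft_l1',f_scale=.002); print(l,z,r.x.round(4),(1e3*np.array([np.hypot(*(q-r.x))-R for q,R in Q])).round(1))
for z in(.08,.09,.1,.11): run(inner,outer,z,'scene');run(tin,[],z,'top')
"
```

```text
scene 0.08 [ 0.6073 -0.2131] [-4.4 -0.8 -0.4 -0.6 -0.7  0.4 -0.6  0.6  0.2]
top 0.08 [ 0.6317 -0.2235] [ 0.3 -0.6  0.4 -0.1]
scene 0.09 [ 0.6162 -0.2153] [-6.9 -0.7 -0.9 -0.3 -0.7 -0.1 -0.7  1.  -0.4]
top 0.09 [ 0.63   -0.2216] [ 0.2 -0.5  0.5 -0.2]
scene 0.1 [ 0.6252 -0.2175] [-9.3 -0.6 -1.3  0.1 -0.6 -0.6 -0.7  1.4 -0.9]
top 0.1 [ 0.6283 -0.2198] [ 0.1 -0.4  0.5 -0.2]
scene 0.11 [ 0.6342 -0.2196] [-11.6  -0.5  -1.7   0.5  -0.6  -1.1  -0.7   1.7  -1.4]
top 0.11 [ 0.6266 -0.2179] [ 0.1 -0.4  0.6 -0.3]
```

```bash
python3 -c "
from plan import *
p=np.array([.23507,-.49696,.17667]);R=Ro.from_euler('xyz',[-3.1406,0,.44184])
for s in(-1,1):
  for h in(0,.019,.097,.15): print(s,h,proj('scene',p+R.apply([0,s*.053,-h]))[0].round(1))
I=cv2.imread('pics/scene0.png')[10:150,0:150]; cv2.imwrite('pics/t6.png',cv2.resize(I,(640,597),interpolation=cv2.INTER_CUBIC))
"
```

```text
-1 0 [115.1 131.6]
-1 0.019 [112.9 124.9]
-1 0.097 [103.3  95.6]
-1 0.15 [96.3 74. ]
1 0 [ 71.  146.6]
1 0.019 [ 68.1 139.6]
1 0.097 [ 55.5 109. ]
1 0.15 [46.2 86.3]
```

View pics/t6.png

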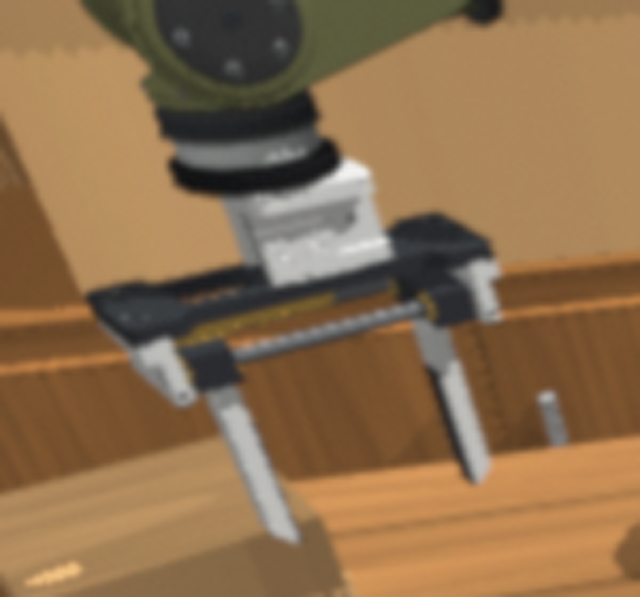

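Picture readings: the tips show at (68,137) and (112.5,122) in the first scene view. That puts them about 26 mm behind the reported TCP, which is why the fingers closed above the rim on nothing. A joint fit from both cameras puts the bowl at (0.627,-0.219). I re-plan with that offset and then feel for the depth.

```bash
sed -i 's/radians(31)/radians(33)/; s/C=np.array(\[.623/C=np.array([.627/' plan.py; cat >> plan.py <<'E'
OFF=.026
def tip(depth): return grasp(depth)+OFF*RG.as_matrix()[:,2]
E
python3 -c "
from plan import *
plan(tip(-.012),RG,3); print(tip(-.012),tip(.010)-tip(-.012))"
```

```text
rows
[-0.0, 0.001, 0.0, -0.01, -0.0, -0.0]
[-0.001, 0.002, 0.001, -0.01, -0.0, -0.0]
[-0.0, 0.001, -0.0, -0.01, -0.0, -0.0]
end err mm [-0.16805279  0.04378039 -0.28122601] deg 0.2940738232524728
[ 0.55998242 -0.23237595  0.08658687] [ 0.01078724  0.00215301 -0.01905256]
```

Request:
jog_arm(
  motion=[
    [0,0,-0.005,0,0,0,-0.5],
    [0,0.001,0,-0.01,0,0,-0.5],
    [-0.001,0.002,0.001,-0.01,0,0,-0.5],
    [0,0.001,0.005,-0.01,0,0,-0.5],
  ],
  squeeze=5,
)

```text
time_s: 4.3
ee_pos: [0.5602, -0.2326, 0.0867]
eef_rot: [2.569, -0.001, 1.767]
force: [0.4, 0.8, 0.4]
grip_width: 0.0235
grip_force: 0.0
```

Request:
jog_arm(
  motion=[
    [0,0,0.005,0,0,0,-0.5],
    [0,0,0.004,0,0,0,-0.5],
    [0,0,0.003,0,0,0,-0.5],
  ],
)

```text
time_s: 4.6
ee_pos: [0.5664, -0.2308, 0.0756]
eef_rot: [2.571, -0.002, 1.768]
force: [-0.2, -0.1, -0.2]
grip_width: 0.0232
grip_force: 0.0
```

Request:
jog_arm(
  motion=[
    [0,0,0.003,0,0,0,-0.5],
    [0,0,0.003,0,0,0,-0.5],
  ],
)

```text
time_s: 4.8
ee_pos: [0.5696, -0.2303, 0.071]
eef_rot: [2.571, -0.002, 1.768]
force: [-0.3, 0.7, -0.7]
grip_width: 0.0236
grip_force: 0.0
```

Request:
jog_arm(
  motion=[
    [0,0,0.002,0,0,0,-0.5],
    [0,0,0.002,0,0,0,-0.5],
    [0,0,0,0,0,0,-0.5],
  ],
)

```text
time_s: 5.1
ee_pos: [0.5716, -0.2299, 0.0676]
eef_rot: [2.571, -0.002, 1.768]
force: [0.3, -0.3, 0.1]
grip_width: 0.0236
grip_force: 0.0
```

Request:
jog_arm(
  motion=[
    [0,0,0,0,0,0,-0.8],
    [0,0,0,0,0,0,-0.9],
    [0,0,0,0,0,0,-0.95],
  ],
  squeeze=4,
)

```text
time_s: 5.4
ee_pos: [0.5714, -0.2299, 0.0678]
eef_rot: [2.571, -0.002, 1.768]
force: [-1.0, -0.1, -0.1]
grip_width: 0.0089
grip_force: 4.0
```

The 8.9 mm width shows the wall is between the fingers. Now I open slightly and feel down to the mid rim.

Request:
jog_arm(
  motion=[
    [0,0,0,0,0,0,-0.6],
    [0,0,0,0,0,0,-0.6],
    [0,0,0.002,0,0,0,-0.6],
    [0,0,0.002,0,0,0,-0.6],
  ],
)

```text
time_s: 5.8
ee_pos: [0.5738, -0.2296, 0.0644]
eef_rot: [2.57, -0.001, 1.768]
force: [0.4, -0.5, 0.2]
grip_width: 0.0186
grip_force: 0.0
```

Request:
jog_arm(
  motion=[
    [0,0,0.002,0,0,0,-0.6],
    [0,0,0,0,0,0,-0.6],
  ],
)

```text
time_s: 6.0
ee_pos: [0.5747, -0.2292, 0.0624]
eef_rot: [2.571, -0.002, 1.768]
force: [0.8, -0.7, -0.4]
grip_width: 0.019
grip_force: 0.0
```

Request:
jog_arm(
  motion=[
    [0,0,0.001,0,0,0,-0.6],
    [0,0,0,0,0,0,-0.6],
  ],
)

```text
time_s: 6.2
ee_pos: [0.5752, -0.2292, 0.0618]
eef_rot: [2.571, -0.002, 1.768]
force: [0.2, -0.3, -0.8]
grip_width: 0.0189
grip_force: 0.0
```

Request:
jog_arm(
  motion=[
    [0,0,0.001,0,0,0,-0.6],
    [0,0,0,0,0,0,-0.6],
  ],
)

```text
time_s: 6.4
ee_pos: [0.5758, -0.2291, 0.061]
eef_rot: [2.571, -0.002, 1.768]
force: [-0.5, 0.6, -0.5]
grip_width: 0.0185
grip_force: 0.0
```

Request:
jog_arm(
  motion=[
    [0,0,0.001,0,0,0,-0.6],
    [0,0,0,0,0,0,-0.6],
  ],
)

```text
time_s: 6.6
ee_pos: [0.5763, -0.229, 0.0601]
eef_rot: [2.571, -0.002, 1.768]
force: [-0.9, 0.5, -0.2]
grip_width: 0.019
grip_force: 0.0
```

Request:
jog_arm(
  motion=[
    [0,0,0.001,0,0,0,-0.6],
    [0,0,0,0,0,0,-0.6],
  ],
)

```text
time_s: 6.8
ee_pos: [0.5768, -0.2289, 0.0596]
eef_rot: [2.571, -0.001, 1.768]
force: [-3.1, -0.1, 3.5]
grip_width: 0.0189
grip_force: 2.5
```

Request:
jog_arm(
  motion=[
    [0,0,0.001,0,0,0,-0.6],
    [0,0,0,0,0,0,-0.6],
  ],
)

```text
time_s: 7.0
ee_pos: [0.5774, -0.2291, 0.0594]
eef_rot: [2.57, -0.001, 1.768]
force: [-10.2, 0.1, 12.0]
grip_width: 0.0184
grip_force: 7.7
```

Contact with the mid rim is felt at reported z≈0.0597. I back off 3.5 mm and close.

Request:
jog_arm(
  motion=[
    [0,0,-0.003,0,0,0,-0.6],
    [0,0,0,0,0,0,-0.6],
  ],
)

```text
time_s: 7.2
ee_pos: [0.5758, -0.2292, 0.0613]
eef_rot: [2.57, -0.001, 1.768]
force: [-0.6, -0.2, 0.7]
grip_width: 0.0187
grip_force: 0.0
```

Request:
jog_arm(
  motion=[
    [0,0,0,0,0,0,-0.8],
    [0,0,0,0,0,0,-1],
    [0,0,0,0,0,0,-1],
  ],
  squeeze=6,
)

```text
time_s: 7.5
ee_pos: [0.5757, -0.2289, 0.0608]
eef_rot: [2.571, -0.002, 1.768]
force: [0.5, -0.5, -1.2]
grip_width: 0.0088
grip_force: 5.9
```

Request:
jog_arm(
  motion=[
    [0,0,0,0,0,0,-1],
    [0,0,0,0,0,0,-1],
    [0,0,0,0,0,0,-1],
  ],
  squeeze=40,
)

```text
time_s: 7.8
ee_pos: [0.5757, -0.229, 0.0609]
eef_rot: [2.571, -0.002, 1.768]
force: [-0.8, 0.1, -1.9]
grip_width: 0.0077
grip_force: 39.9
```

Request:
jog_arm(
  motion=[
    [0,0,-0.002,0,0,0,-1],
    [0,0,-0.003,0,0,0,-1],
    [0,0,-0.004,0,0,0,-1],
  ],
)

```text
time_s: 8.1
ee_pos: [0.5708, -0.23, 0.0688]
eef_rot: [2.571, -0.002, 1.768]
force: [-0.1, -0.3, -2.8]
grip_width: 0.0081
grip_force: 39.9
```

Request:
jog_arm(
  motion=[
    [0,0.001,-0.005,0,0,0,-1],
    [0,0,-0.006,0,0,0,-1],
    [0,0,-0.006,0,0,0,-1],
  ],
)

```text
time_s: 8.4
ee_pos: [0.5626, -0.2318, 0.0841]
eef_rot: [2.57, -0.001, 1.768]
force: [-0.3, -0.6, -1.8]
grip_width: 0.0079
grip_force: 39.9
```

Request:
jog_arm(
  motion=[
    [0,0,-0.01,0,0,0,-1],
    [0,0,-0.01,0,0,0,-1],
    [0,0,-0.015,0,0,0,-1],
  ],
)

```text
time_s: 8.7
ee_pos: [0.5437, -0.2354, 0.1134]
eef_rot: [2.571, -0.002, 1.768]
force: [-0.4, -0.8, -1.3]
grip_width: 0.0077
grip_force: 39.9
```

```bash
cat >> plan.py <<'E'
ST=np.array([.65106,.23966]);YS=-.1259;PS=.5;RS=Rt(PS,np.radians(30))
def place(sx,sy,z):  # reported TCP for bowl centre at stop-frame (sx,sy), underside z
    c,s=np.cos(YS),np.sin(YS); B=np.array([ST[0]+c*sx-s*sy,ST[1]+s*sx+c*sy,z])
    i=np.array([np.cos(PS),np.sin(PS),0]); return B-.0765*i+[0,0,.054]+.0435*RS.as_matrix()[:,2]
E
python3 -c "
from plan import *
p,R,o=cur(); print(o['qpos']);plan(p-.13*inw+[0,0,.03],RG,5)
A=p-.13*inw+[0,0,.03]; T=place(-.015,-.015,.11); print(A,T)
print(R.inv().apply(-.13*inw+[0,0,.03]))"
```

```text
[-0.68474481  0.25305303  1.86255833  0.65648782  0.75427267 -1.30728821]
rows
[0.0, -0.019, -0.019, -0.0, -0.0, -0.0]
[0.0, -0.018, -0.019, -0.0, -0.0, -0.0]
[0.0, -0.019, -0.019, -0.0, -0.0, -0.0]
[0.0, -0.019, -0.019, -0.0, -0.0, -0.0]
[0.0, -0.018, -0.019, -0.01, -0.0, -0.0]
end err mm [ 0.42507523  0.02087963 -0.28025345] deg 0.2867510715554438
[ 0.41619031 -0.26083184  0.14341061] [0.58624756 0.20041369 0.12632789]
[ 6.32804265e-05 -9.32029513e-02 -9.54631126e-02]
```

Request:
jog_arm(
  motion=[
    [0,-0.01,-0.01,0,0,0,-1],
    [0,-0.015,-0.016,0,0,0,-1],
    [0,-0.018,-0.019,0,0,0,-1],
    [0,-0.018,-0.019,0,0,0,-1],
    [0,-0.018,-0.019,0,0,0,-1],
  ],
)

```text
time_s: 9.2
ee_pos: [0.4335, -0.2572, 0.1402]
eef_rot: [2.571, -0.001, 1.768]
force: [0.7, -0.1, -0.8]
grip_width: 0.0077
grip_force: 39.9
```

Request:
jog_arm(
  motion=[
    [0,-0.01,-0.01,0,0,0,-1],
    [0,-0.004,-0.003,-0.005,0,0,-1],
  ],
)

```text
time_s: 9.4
ee_pos: [0.4154, -0.2615, 0.1439]
eef_rot: [2.565, -0.0, 1.766]
force: [0.3, -0.3, -2.3]
grip_width: 0.008
grip_force: 39.9
```

```bash
python3 -c "
from plan import *
p,R,o=cur(); print(p,o['qpos'],o['force'],o['moment'],o['grip_width']);plan(place(-.015,-.015,.11),RS,20)
"
```

```text
[ 0.41542645 -0.26145498  0.14394057] [-0.94814371  0.03366811  2.03761269  0.66940347  0.92721441 -1.51670263] [ 0.30363798 -0.25311711 -2.26515192] [-0.14398475  0.43122173 -0.03399013] 0.008046713677940269
rows
[0.021, 0.01, 0.008, 0.0, 0.01, -0.01]
[0.021, 0.011, 0.008, 0.01, 0.01, -0.02]
[0.02, 0.011, 0.008, -0.0, 0.0, -0.01]
[0.021, 0.011, 0.008, 0.0, 0.01, -0.01]
[0.02, 0.011, 0.008, 0.0, 0.01, -0.01]
[0.02, 0.012, 0.009, 0.01, 0.01, -0.02]
[0.02, 0.012, 0.008, -0.0, 0.01, -0.01]
[0.019, 0.012, 0.009, 0.0, 0.0, -0.01]
[0.019, 0.013, 0.009, 0.0, 0.01, -0.02]
[0.019, 0.013, 0.009, 0.01, 0.01, -0.01]
[0.019, 0.013, 0.009, -0.0, 0.01, -0.01]
[0.019, 0.013, 0.009, 0.0, 0.01, -0.02]
[0.018, 0.014, 0.009, 0.0, 0.0, -0.01]
[0.018, 0.014, 0.01, 0.01, 0.01, -0.01]
[0.018, 0.014, 0.009, -0.0, 0.01, -0.01]
[0.018, 0.014, 0.01, 0.0, 0.01, -0.02]
[0.017, 0.015, 0.009, 0.01, 0.0, -0.01]
[0.017, 0.015, 0.01, -0.0, 0.01, -0.01]
[0.017, 0.015, 0.01, 0.0, 0.01, -0.02]
[0.016, 0.016, 0.01, 0.0, 0.01, -0.01]
end err mm [ 0.57539265  0.2198763  -0.0617802 ] deg 0.17882999950325623
```

Request:
jog_arm(
  motion=[
    [0.012,0.003,0.001,0,0.01,-0.01,-1],
    [0.021,0.004,0.002,0.01,0.01,-0.02,-1],
    [0.025,0.004,0.003,0,0,-0.01,-1],
    [0.025,0.004,0.003,0,0.01,-0.01,-1],
    [0.025,0.005,0.003,0,0.01,-0.01,-1],
  ],
)

```text
time_s: 9.9
ee_pos: [0.4144, -0.1485, 0.1438]
eef_rot: [2.576, -0.004, 1.842]
force: [0.1, -0.5, -1.7]
grip_width: 0.0078
grip_force: 39.9
```

Request:
jog_arm(
  motion=[
    [0.025,0.007,0.004,0.01,0.01,-0.02,-1],
    [0.025,0.008,0.005,0,0.01,-0.01,-1],
    [0.025,0.01,0.006,0,0,-0.01,-1],
    [0.023,0.012,0.008,0,0.01,-0.02,-1],
    [0.02,0.013,0.009,0.01,0.01,-0.01,-1],
  ],
)

```text
time_s: 10.4
ee_pos: [0.4358, -0.0177, 0.1434]
eef_rot: [2.595, -0.0, 1.923]
force: [0.8, -0.5, -1.4]
grip_width: 0.0078
grip_force: 39.9
```

```bash
python3 -c "
from plan import *
p,R,o=cur(); print(p,o['qpos'],o['force'],o['grip_width']);plan(place(-.015,-.015,.11),RS,11)
"
```

```text
[ 0.43576969 -0.01766009  0.14338093] [-0.36378923 -0.20114829  2.23906592  0.52673145  0.74560031 -1.04258351] [ 0.77146509 -0.51021857 -1.35139581] 0.00779888706290569
rows
[0.014, 0.016, 0.012, 0.0, 0.01, -0.01]
[0.014, 0.016, 0.011, 0.0, 0.0, -0.01]
[0.013, 0.016, 0.012, 0.01, 0.01, -0.01]
[0.013, 0.017, 0.012, -0.0, 0.01, -0.02]
[0.013, 0.017, 0.011, 0.0, 0.0, -0.01]
[0.012, 0.017, 0.012, 0.0, 0.01, -0.01]
[0.013, 0.017, 0.012, 0.0, 0.01, -0.01]
[0.012, 0.017, 0.012, 0.01, 0.0, -0.01]
[0.011, 0.017, 0.012, -0.0, 0.01, -0.01]
[0.012, 0.018, 0.012, 0.0, 0.01, -0.02]
[0.011, 0.017, 0.012, 0.0, 0.01, -0.01]
end err mm [-0.34901464 -0.24043858 -0.22999456] deg 0.3404057602893935
```

Request:
jog_arm(
  motion=[
    [0.014,0.016,0.012,0,0.01,-0.01,-1],
    [0.014,0.016,0.011,0,0,-0.01,-1],
    [0.013,0.016,0.012,0.01,0.01,-0.01,-1],
    [0.013,0.017,0.012,0,0.01,-0.02,-1],
    [0.013,0.017,0.011,0,0,-0.01,-1],
  ],
)

```text
time_s: 10.9
ee_pos: [0.5047, 0.0813, 0.1357]
eef_rot: [2.606, 0.004, 1.99]
force: [0.9, -1.2, -2.0]
grip_width: 0.0079
grip_force: 39.9
```

Request:
jog_arm(
  motion=[
    [0.012,0.017,0.012,0,0.01,-0.01,-1],
    [0.013,0.017,0.012,0,0.01,-0.01,-1],
    [0.012,0.017,0.012,0.01,0,-0.01,-1],
    [0.011,0.017,0.012,0,0.01,-0.01,-1],
  ],
)

```text
time_s: 11.3
ee_pos: [0.5595, 0.16, 0.1289]
eef_rot: [2.616, -0.001, 2.039]
force: [-0.0, -1.1, -1.9]
grip_width: 0.0081
grip_force: 39.9
```

```bash
python3 -c "
from plan import *
p,R,o=cur(); print(p,o['qpos'],o['force'],o['moment'],o['grip_width']);plan(place(-.015,-.015,.11),RS,3)
print(RS.inv().apply([0,0,-.01]))
"
```

```text
[0.55946483 0.16004928 0.12891212] [ 0.12904214  0.14878552  1.92932935  0.30823043  0.58560759 -0.55544439] [-9.06108261e-04 -1.11114474e+00 -1.93171146e+00] [-0.27790578  0.34301027  0.01035024] 0.00814027656641653
rows
[0.008, 0.012, 0.008, 0.0, 0.01, -0.01]
[0.008, 0.012, 0.008, 0.0, 0.0, -0.01]
[0.007, 0.011, 0.008, 0.0, 0.01, -0.01]
end err mm [ 0.12204757 -0.41117291 -0.59013619] deg 0.32780755427071595
[-2.77555756e-19 -5.00000000e-03  8.66025404e-03]
```

Request:
jog_arm(
  motion=[
    [0.008,0.012,0.008,0,0.01,-0.01,-1],
    [0.008,0.012,0.008,0,0,-0.01,-1],
    [0.007,0.011,0.008,0,0.01,-0.01,-1],
    [0,-0.01,0.017,0,0,0,-1],
    [0,-0.01,0.017,0,0,0,-1],
  ],
)

```text
time_s: 11.8
ee_pos: [0.5858, 0.1992, 0.086]
eef_rot: [2.616, -0.003, 2.075]
force: [-0.2, -0.2, -2.6]
grip_width: 0.0079
grip_force: 39.9
```

Request:
jog_arm(
  motion=[
    [0,-0.01,0.017,0,0,0,-1],
    [0,-0.006,0.01,0,0,0,-1],
    [0,0,0,0,0,0,-1],
  ],
)

```text
time_s: 12.1
ee_pos: [0.5849, 0.1981, 0.0536]
eef_rot: [2.618, -0.004, 2.074]
force: [0.4, -0.5, -1.1]
grip_width: 0.008
grip_force: 39.9
```

```bash
python3 -c "
from plan import *
p,R,o=cur(); print(p,(R.inv()*RS).as_rotvec(),o['force'],o['moment'],o['grip_width']);
T=place(-.015,-.015,.018);print(T-p, R.inv().apply(T-p))
"
```

```text
[0.5848913  0.19811893 0.05355347] [-0.00046608 -0.00484551  0.00081647] [ 0.43334976 -0.47300443 -1.05861018] [-0.21212268  0.3555409   0.033615  ] 0.007996272634800343
[ 0.00135626  0.00229476 -0.01922557] [ 0.00128359 -0.00761987  0.017805  ]
```

Request:
jog_arm(
  motion=[
    [0.001,-0.003,0.005,0,-0.005,0,-1],
    [0,-0.002,0.004,0,0,0,-1],
    [0,-0.001,0.002,0,0,0,-1],
    [0,0,0,0,0,0,-1],
  ],
)

```text
time_s: 12.5
ee_pos: [0.586, 0.1986, 0.0429]
eef_rot: [2.615, 0.002, 2.071]
force: [-0.0, 0.7, -1.9]
grip_width: 0.0079
grip_force: 39.9
```

Request:
jog_arm(
  motion=[
    [0,-0.001,0.002,0,0,0,-1],
    [0,0,0,0,0,0,-1],
  ],
)

```text
time_s: 12.7
ee_pos: [0.5861, 0.1986, 0.0406]
eef_rot: [2.615, 0.002, 2.07]
force: [-0.3, 0.9, -2.2]
grip_width: 0.008
grip_force: 39.9
```

Request:
jog_arm(
  motion=[
    [0,-0.001,0.002,0,0,0,-1],
    [0,0,0,0,0,0,-1],
  ],
)

```text
time_s: 12.9
ee_pos: [0.5861, 0.1987, 0.0382]
eef_rot: [2.616, 0.002, 2.07]
force: [-0.9, 0.0, -1.7]
grip_width: 0.0077
grip_force: 39.9
```

Request:
jog_arm(
  motion=[
    [0,-0.0005,0.001,0,0,0,-1],
    [0,0,0,0,0,0,-1],
  ],
)

```text
time_s: 13.1
ee_pos: [0.5862, 0.1987, 0.0372]
eef_rot: [2.616, 0.002, 2.07]
force: [0.2, 0.4, -1.8]
grip_width: 0.0079
grip_force: 39.9
```

Request:
jog_arm(
  motion=[
    [0,-0.0005,0.001,0,0,0,-1],
    [0,0,0,0,0,0,-1],
  ],
)

```text
time_s: 13.3
ee_pos: [0.5864, 0.1988, 0.0362]
eef_rot: [2.615, 0.002, 2.07]
force: [-0.3, -0.1, -0.6]
grip_width: 0.008
grip_force: 39.9
```

Request:
jog_arm(
  motion=[
    [0,-0.0005,0.001,0,0,0,-1],
    [0,0,0,0,0,0,-1],
  ],
)

```text
time_s: 13.5
ee_pos: [0.5865, 0.1988, 0.0352]
eef_rot: [2.615, 0.002, 2.07]
force: [-1.3, -0.4, 0.7]
grip_width: 0.008
grip_force: 39.9
```

Request:
jog_arm(
  motion=[
    [0,-0.0005,0.001,0,0,0,-1],
    [0,0,0,0,0,0,-1],
  ],
)

```text
time_s: 13.7
ee_pos: [0.5866, 0.1989, 0.0341]
eef_rot: [2.615, 0.002, 2.07]
force: [-2.2, -0.1, 3.0]
grip_width: 0.008
grip_force: 40.3
```

```bash
python3 -c "
from plan import *
p,R,o=cur(); print(p,o['force'],o['moment'],R.inv().apply(o['moment']),R.inv().apply([-.212,.3555,.0336]))
c,s=np.cos(YS),np.sin(YS)
print('x dir',R.inv().apply([c,s,0]),'y dir',R.inv().apply([-s,c,0]))
"
```

```text
[0.58657616 0.19889737 0.03412052] [-2.15845872 -0.05877699  2.97453872] [-0.03026908  0.00379688  0.11891779] [ 0.01759984  0.03838052 -0.11527904] [ 0.41354637  0.00368963 -0.0376696 ]
x dir [-0.58557404  0.70024336  0.40836538] y dir [0.81061649 0.50707439 0.2928762 ]
```

Request:
jog_arm(
  motion=[
    [0,0,0,-0.015,0,0,-1],
    [0,0,0,0,0,0,-1],
    [0,0,0,0,0,0,-1],
  ],
  squeeze=12,
)

```text
time_s: 14.0
ee_pos: [0.5865, 0.1988, 0.0339]
eef_rot: [2.601, 0.002, 2.07]
force: [-0.1, 1.0, -1.2]
grip_width: 0.0083
grip_force: 11.8
```

Request:
jog_arm(
  motion=[
    [0,-0.0005,0.001,0,0,0,-1],
    [0,0,0,0,0,0,-1],
  ],
)

```text
time_s: 14.2
ee_pos: [0.5868, 0.1991, 0.0335]
eef_rot: [2.6, 0.002, 2.071]
force: [-4.0, -0.7, 7.0]
grip_width: 0.0085
grip_force: 12.0
```

Request:
jog_arm(
  motion=[
    [0,-0.0005,0.0005,0,0,0,-1],
    [0,0,0,0,0,0,-1],
  ],
)

```text
time_s: 14.4
ee_pos: [0.5869, 0.1991, 0.0334]
eef_rot: [2.599, 0.002, 2.071]
force: [-8.4, -1.9, 13.7]
grip_width: 0.0079
grip_force: 12.1
```

Request:
jog_arm(
  motion=[
    [0,0.0005,-0.0008,0,0,0,-1],
    [0,0,0,0,0,0,-1],
  ],
  squeeze=15,
)

```text
time_s: 14.6
ee_pos: [0.5865, 0.1989, 0.0334]
eef_rot: [2.6, 0.002, 2.071]
force: [-3.5, 0.1, 6.7]
grip_width: 0.0084
grip_force: 15.0
```

Request:
jog_arm(
  motion=[
    [0.0005,0.0024,0.0014,0,0,0,-1],
    [0.0007,0.0036,0.0021,0,0,0,-1],
    [0.0007,0.0036,0.0021,0,0,0,-1],
    [0,0,0,0,0,0,-1],
  ],
)

```text
time_s: 15.0
ee_pos: [0.5956, 0.2058, 0.0333]
eef_rot: [2.6, 0.002, 2.07]
force: [1.5, 0.4, 0.3]
grip_width: 0.008
grip_force: 15.1
```

Request:
jog_arm(
  motion=[
    [0.0007,0.0036,0.0021,0,0,0,-1],
    [0.0007,0.0036,0.0021,0,0,0,-1],
    [0.0005,0.0024,0.0014,0,0,0,-1],
    [0,0,0,0,0,0,-1],
  ],
)

```text
time_s: 15.4
ee_pos: [0.6042, 0.213, 0.0332]
eef_rot: [2.601, 0.002, 2.071]
force: [1.0, 0.3, -1.2]
grip_width: 0.0079
grip_force: 15.0
```

```bash
cat >> plan.py <<'E'
def rep():
    p,R,o=cur(); c,s=np.cos(YS),np.sin(YS); M=np.array([[c,s],[-s,c]]); f=np.array(o['force'])
    print('est bowl stop mm',(1e3*M@(p-place(0,0,.018))[:2]).round(1),'F stop',(M@f[:2]).round(2),f[2].round(2),'z',p[2].round(4))
E
python3 -c "
from plan import *
rep()"
```

```text
est bowl stop mm [ 1.3 -0.3] F stop [0.96 0.44] -1.18 z 0.0332
```

Request:
jog_arm(
  motion=[
    [0.0005,0.0022,0.0017,0,0,0,-1],
    [0.0005,0.0024,0.0014,0,0,0,-1],
    [0.0002,0.0012,0.0007,0,0,0,-1],
    [0,0,0,0,0,0,-1],
  ],
)

```text
time_s: 15.8
ee_pos: [0.6097, 0.2172, 0.0332]
eef_rot: [2.6, 0.002, 2.071]
force: [-2.2, -1.4, 3.9]
grip_width: 0.0083
grip_force: 15.0
```

Request:
jog_arm(
  motion=[
    [0.0002,0.0011,0.0008,0,0,0,-1],
    [0,0,0,0,0,0,-1],
  ],
)

```text
time_s: 16.0
ee_pos: [0.6108, 0.218, 0.0332]
eef_rot: [2.6, 0.002, 2.07]
force: [-2.6, -2.1, 5.0]
grip_width: 0.0081
grip_force: 15.0
```

Request:
jog_arm(
  motion=[
    [0.0002,0.0012,0.0007,0,0,0,-1],
    [0,0,0,0,0,0,-1],
  ],
)

```text
time_s: 16.2
ee_pos: [0.6119, 0.2188, 0.0332]
eef_rot: [2.6, 0.002, 2.07]
force: [-2.9, -2.0, 5.7]
grip_width: 0.0084
grip_force: 15.0
```

```bash
python3 -c "
from plan import *
rep()"
```

```text
est bowl stop mm [8.1 6.5] F stop [-2.62 -2.37] 5.66 z 0.0332
```

Request:
jog_arm(
  motion=[
    [0,0.0002,-0.0003,0,0,0,-1],
    [0,0,0,0,0,0,-1],
  ],
)

```text
time_s: 16.4
ee_pos: [0.6117, 0.2188, 0.0332]
eef_rot: [2.601, 0.002, 2.07]
force: [-0.3, -1.3, 0.8]
grip_width: 0.0082
grip_force: 15.0
```

Request:
jog_arm(
  motion=[
    [0.0002,0.0012,0.0007,0,0,0,-1],
    [0,0,0,0,0,0,-1],
  ],
)

```text
time_s: 16.6
ee_pos: [0.6129, 0.2197, 0.0333]
eef_rot: [2.601, 0.002, 2.07]
force: [-0.7, -0.4, 0.2]
grip_width: 0.0079
grip_force: 15.0
```

```bash
python3 -c "
from plan import *
rep()"
```

```text
est bowl stop mm [9.1 7.5] F stop [-0.66 -0.44] 0.23 z 0.0333
```

Request:
jog_arm(
  motion=[
    [0.0002,0.0012,0.0007,0,0,0,-1],
    [0,0,0,0,0,0,-1],
  ],
)

```text
time_s: 16.8
ee_pos: [0.6141, 0.2206, 0.0332]
eef_rot: [2.601, 0.002, 2.071]
force: [0.1, -0.5, -0.0]
grip_width: 0.0085
grip_force: 15.0
```

```bash
python3 -c "
from plan import *
rep()"
```

```text
est bowl stop mm [10.1  8.5] F stop [ 0.2  -0.49] -0.04 z 0.0332
```

Request:
jog_arm(
  motion=[
    [0.0002,0.0012,0.0007,0,0,0,-1],
    [0,0,0,0,0,0,-1],
  ],
)

```text
time_s: 17.0
ee_pos: [0.6152, 0.2215, 0.0333]
eef_rot: [2.601, 0.002, 2.071]
force: [-0.9, 0.6, -1.4]
grip_width: 0.0083
grip_force: 15.0
```

```bash
python3 -c "
from plan import *
rep()"
```

```text
est bowl stop mm [11.1  9.5] F stop [-0.96  0.47] -1.41 z 0.0333
```

Request:
jog_arm(
  motion=[
    [0.0002,0.0011,0.0009,0,0,0,-1],
    [0,0,0,0,0,0,-1],
  ],
)

```text
time_s: 17.2
ee_pos: [0.6156, 0.2221, 0.033]
eef_rot: [2.602, 0.001, 2.071]
force: [-10.4, -4.9, 7.8]
grip_width: 0.0086
grip_force: 15.1
```

Request:
jog_arm(
  motion=[
    [0.0002,0.0012,0.0007,0,0,0,-1],
    [0,0,0,0,0,0,-1],
  ],
)

```text
time_s: 17.4
ee_pos: [0.616, 0.2226, 0.0326]
eef_rot: [2.604, 0.001, 2.071]
force: [-18.5, -8.8, 11.3]
grip_width: 0.0084
grip_force: 15.1
```

```bash
python3 -c "
from plan import *
rep()"
```

```text
est bowl stop mm [11.7 10.8] F stop [-17.27 -11.06] 11.31 z 0.0326
```

Both fences are felt, but too firmly. I ease back to a light press.

Request:
jog_arm(
  motion=[
    [-0.0001,-0.001,-0.001,0,0,0,-1],
    [0,0,0,0,0,0,-1],
  ],
)

```text
time_s: 17.6
ee_pos: [0.6156, 0.2222, 0.033]
eef_rot: [2.602, 0.001, 2.071]
force: [-3.7, -0.2, -0.7]
grip_width: 0.0083
grip_force: 14.9
```

```bash
python3 -c "
from plan import *
rep()"
```

```text
est bowl stop mm [11.4 10.3] F stop [-3.68 -0.64] -0.68 z 0.033
```

Request:
jog_arm(
  motion=[
    [0.0004,0.0002,0.0002,0,0,0,-1],
    [0,0,0,0,0,0,-1],
  ],
)

```text
time_s: 17.8
ee_pos: [0.6156, 0.2228, 0.0328]
eef_rot: [2.602, 0.001, 2.071]
force: [-5.9, -2.0, -0.7]
grip_width: 0.0084
grip_force: 14.9
```

```bash
python3 -c "
from plan import *
rep()"
```

```text
est bowl stop mm [11.3 10.9] F stop [-5.62 -2.7 ] -0.7 z 0.0328
```

Request:
jog_arm(
  motion=[
    [0.0003,0.0002,0.0002,0,0,0,-1],
    [0,0,0,0,0,0,-1],
  ],
)

```text
time_s: 18.0
ee_pos: [0.6157, 0.2232, 0.0327]
eef_rot: [2.602, 0.001, 2.071]
force: [-7.1, -3.1, 0.9]
grip_width: 0.0086
grip_force: 15.0
```

```bash
python3 -c "
from plan import *
rep();p,R,o=cur();print(o['moment'],R.inv().apply([0,0,.01]))"
```

```text
est bowl stop mm [11.3 11.3] F stop [-6.63 -3.94] 0.86 z 0.0327
[-0.61980775  1.32245069  0.08879563] [-1.19510534e-05  5.13390869e-03 -8.58154058e-03]
```

Request:
jog_arm(
  motion=[
    [0.0006,-0.0001,0,0,0,0,-1],
    [0,0,0,0,0,0,-1],
  ],
)

```text
time_s: 18.2
ee_pos: [0.6155, 0.2237, 0.0328]
eef_rot: [2.602, 0.001, 2.071]
force: [-5.6, -1.5, -0.1]
grip_width: 0.0084
grip_force: 15.0
```

```bash
python3 -c "
from plan import *
rep()"
```

```text
est bowl stop mm [11.1 11.7] F stop [-5.39 -2.23] -0.07 z 0.0328
```

Request:
jog_arm(
  motion=[
    [0.0004,0,0.0001,0,0,0,-1],
    [0,0,0,0,0,0,-1],
  ],
)

```text
time_s: 18.4
ee_pos: [0.6155, 0.224, 0.0328]
eef_rot: [2.602, 0.001, 2.071]
force: [-5.2, -1.6, -0.9]
grip_width: 0.0084
grip_force: 15.0
```

```bash
python3 -c "
from plan import *
rep()"
```

```text
est bowl stop mm [11.  12.1] F stop [-5.   -2.23] -0.94 z 0.0328
```

Fy stays near -2.2 while y advances, so that is friction and the side fence isn't touched yet. I go on in y.

Request:
jog_arm(
  motion=[
    [0.0009,0.0002,0.0003,0,0,0,-1],
    [0,0,0,0,0,0,-1],
  ],
)

```text
time_s: 18.6
ee_pos: [0.6154, 0.2249, 0.0328]
eef_rot: [2.602, 0.002, 2.071]
force: [-5.5, -2.8, 1.3]
grip_width: 0.0081
grip_force: 15.1
```

Request:
jog_arm(
  motion=[
    [0.0008,0.0003,0.0003,0,0,0,-1],
    [0,0,0,0,0,0,-1],
  ],
)

```text
time_s: 18.8
ee_pos: [0.6154, 0.2257, 0.0327]
eef_rot: [2.602, 0.002, 2.071]
force: [-7.8, -5.2, 3.3]
grip_width: 0.0084
grip_force: 15.2
```

```bash
python3 -c "
from plan import *
rep()"
```

```text
est bowl stop mm [10.7 13.8] F stop [-7.07 -6.13] 3.35 z 0.0327
```

Request:
jog_arm(
  motion=[
    [0.0008,0,-0.0001,0,0,0,-1],
    [0,0,0,0,0,0,-1],
  ],
)

```text
time_s: 19.0
ee_pos: [0.615, 0.2266, 0.0328]
eef_rot: [2.601, 0.002, 2.071]
force: [-3.6, -2.2, -0.9]
grip_width: 0.0084
grip_force: 15.2
```

```bash
python3 -c "
from plan import *
rep()"
```

```text
est bowl stop mm [10.3 14.6] F stop [-3.32 -2.61] -0.93 z 0.0328
```

Request:
jog_arm(
  motion=[
    [0.0008,0.0003,0.0003,0,0,0,-1],
    [0,0,0,0,0,0,-1],
  ],
)

```text
time_s: 19.2
ee_pos: [0.6151, 0.2275, 0.0327]
eef_rot: [2.601, 0.002, 2.071]
force: [-5.0, -1.9, 0.6]
grip_width: 0.0083
grip_force: 15.2
```

```bash
python3 -c "
from plan import *
rep();p,R,o=cur();print(o['moment'])
I=ctrl.camera('top');cv2.imwrite('pics/raw_top2.png',I[:,:,::-1])
c,s=np.cos(YS),np.sin(YS)
W=lambda a,b,z:[ST[0]+c*a-s*b,ST[1]+s*a+c*b,z]
# brightness/colour along lines at rim height toward each fence, bowl centre assumed (10,10)
for nm,f in(('x',lambda r:W(.010+r,.010,.07)),('y',lambda r:W(.010,.010+r,.07))):
  for off in (0,):
    print(nm,[(int(1e3*r),I[tuple(np.round(proj('top',f(r))[0]).astype(int)[::-1])].tolist()) for r in np.arange(.05,.105,.0025)])
"
```

```text
est bowl stop mm [10.2 15.5] F stop [-4.74 -2.53] 0.59 z 0.0327
[-0.52852457  1.03091676 -0.07011907]
x [(50, [151, 107, 62]), (52, [151, 106, 62]), (55, [151, 107, 61]), (57, [152, 107, 63]), (60, [153, 107, 61]), (62, [153, 107, 62]), (65, [154, 109, 63]), (67, [155, 109, 63]), (70, [155, 109, 63]), (72, [155, 109, 62]), (75, [170, 121, 69]), (77, [167, 118, 67]), (80, [130, 90, 51]), (82, [177, 127, 72]), (85, [198, 145, 83]), (87, [200, 147, 84]), (90, [201, 148, 85]), (92, [201, 148, 85]), (95, [200, 147, 84]), (97, [201, 148, 85]), (100, [199, 146, 84]), (102, [189, 141, 87])]
y [(50, [125, 87, 51]), (52, [124, 87, 51]), (55, [123, 87, 51]), (57, [125, 87, 51]), (60, [127, 88, 52]), (62, [126, 88, 52]), (65, [124, 87, 50]), (67, [124, 86, 51]), (70, [138, 97, 56]), (72, [184, 132, 76]), (75, [146, 104, 58]), (77, [107, 75, 44]), (80, [109, 76, 45]), (82, [158, 112, 64]), (85, [197, 143, 82]), (87, [201, 147, 84]), (90, [202, 147, 86]), (92, [202, 147, 85]), (95, [201, 147, 85]), (97, [202, 147, 85]), (100, [201, 147, 85]), (102, [199, 148, 90])]
```

The pixel profile shows the far fence meeting the rim, while y still has a dark gap of about 3–4 mm. I continue in y.

Request:
jog_arm(
  motion=[
    [0.001,0.0002,0.0002,0,0,0,-1],
    [0,0,0,0,0,0,-1],
  ],
)

```text
time_s: 19.45
ee_pos: [0.615, 0.2285, 0.0328]
eef_rot: [2.601, 0.002, 2.07]
force: [-5.2, -1.7, -0.7]
grip_width: 0.0086
grip_force: 15.2
```

Request:
jog_arm(
  motion=[
    [0.0008,0.0004,0.0003,0,0,0,-1],
    [0,0,0,0,0,0,-1],
  ],
)

```text
time_s: 19.65
ee_pos: [0.6149, 0.2293, 0.0327]
eef_rot: [2.601, 0.002, 2.07]
force: [-6.3, -2.6, 1.6]
grip_width: 0.0087
grip_force: 15.3
```

```bash
python3 -c "
from plan import *
rep()"
```

```text
est bowl stop mm [ 9.8 17.3] F stop [-5.87 -3.41] 1.57 z 0.0327
```

Request:
jog_arm(
  motion=[
    [0.0008,0.0004,0.0003,0,0,0,-1],
    [0,0,0,0,0,0,-1],
  ],
)

```text
time_s: 19.85
ee_pos: [0.6149, 0.2302, 0.0327]
eef_rot: [2.601, 0.002, 2.07]
force: [-7.8, -4.5, 3.2]
grip_width: 0.0084
grip_force: 15.4
```

```bash
python3 -c "
from plan import *
rep()"
```

```text
est bowl stop mm [ 9.7 18.1] F stop [-7.18 -5.43] 3.16 z 0.0327
```

Request:
jog_arm(
  motion=[
    [0.0007,0.0001,-0.0003,0,0,0,-1],
    [0,0,0,0,0,0,-1],
  ],
)

```text
time_s: 20.05
ee_pos: [0.6149, 0.2308, 0.0331]
eef_rot: [2.6, 0.002, 2.07]
force: [-1.9, -3.8, -1.2]
grip_width: 0.0085
grip_force: 15.1
```

```bash
cat >> plan.py <<'E'
def prof():
    I=ctrl.camera('top').astype(np.float32).mean(2); c,s=np.cos(YS),np.sin(YS)
    for nm,d in(('x',(1,0)),('y',(0,1))):
        r=np.arange(.064,.092,.002); out=[]
        for k in(-.006,0,.006):
            a=.01+r*d[0]+k*d[1]; b=.01+r*d[1]+k*d[0]
            q=proj('top',np.c_[ST[0]+c*a-s*b,ST[1]+s*a+c*b,0*r+.07]).astype(np.float32)
            out.append(cv2.remap(I,q[:,0].copy(),q[:,1].copy(),cv2.INTER_LINEAR)[:,0])
        print(nm,dict(zip((1e3*r).round().astype(int).tolist(),np.mean(out,0).round().astype(int).tolist())))
E
python3 -c "
from plan import *
rep();prof()"
```

```text
est bowl stop mm [ 9.6 18.8] F stop [-1.43 -4.03] -1.24 z 0.0331
x {64: 110, 66: 110, 68: 110, 70: 111, 72: 113, 74: 118, 76: 119, 78: 113, 80: 97, 82: 109, 84: 133, 86: 142, 88: 144, 90: 144}
y {64: 89, 66: 89, 68: 88, 70: 87, 72: 91, 74: 104, 76: 110, 78: 98, 80: 89, 82: 96, 84: 126, 86: 142, 88: 144, 90: 144}
```

Now Fy = -4 exceeds Fx = -1.4, so the side fence is truly felt. The profiles show both rims at the fences. I nudge x a touch and read both.

Request:
jog_arm(
  motion=[
    [-0.0001,0.0002,0.0003,0,0,0,-1],
    [0,0,0,0,0,0,-1],
  ],
)

```text
time_s: 20.3
ee_pos: [0.6151, 0.2308, 0.0328]
eef_rot: [2.601, 0.002, 2.07]
force: [-2.2, -4.2, -0.9]
grip_width: 0.0081
grip_force: 15.1
```

```bash
python3 -c "
from plan import *
rep()"
```

```text
est bowl stop mm [ 9.8 18.8] F stop [-1.63 -4.4 ] -0.89 z 0.0328
```

Request:
jog_arm(
  motion=[
    [0.0004,0.0002,0.0001,0,0,0,-1],
    [0,0,0,0,0,0,-1],
  ],
)

```text
time_s: 20.5
ee_pos: [0.615, 0.2311, 0.0327]
eef_rot: [2.601, 0.002, 2.07]
force: [-4.0, -6.1, -0.3]
grip_width: 0.0083
grip_force: 15.2
```

```bash
python3 -c "
from plan import *
rep()"
```

```text
est bowl stop mm [ 9.7 19. ] F stop [-3.18 -6.54] -0.26 z 0.0327
```

Request:
jog_arm(
  motion=[
    [-0.0003,0.0002,0.0004,0,0,0,-1],
    [0,0,0,0,0,0,-1],
  ],
)

```text
time_s: 20.7
ee_pos: [0.6153, 0.231, 0.0327]
eef_rot: [2.601, 0.002, 2.07]
force: [-9.4, -8.6, 5.0]
grip_width: 0.0087
grip_force: 15.2
```

```bash
python3 -c "
from plan import *
rep();prof()"
```

```text
est bowl stop mm [ 9.9 19. ] F stop [-8.28 -9.69] 4.97 z 0.0327
x {64: 110, 66: 110, 68: 110, 70: 111, 72: 113, 74: 118, 76: 118, 78: 112, 80: 96, 82: 108, 84: 133, 86: 142, 88: 144, 90: 144}
y {64: 89, 66: 89, 68: 88, 70: 88, 72: 90, 74: 100, 76: 107, 78: 97, 80: 90, 82: 96, 84: 126, 86: 142, 88: 144, 90: 144}
```

Request:
jog_arm(
  motion=[
    [0,-0.0001,-0.0003,0,0,0,-1],
    [0,0,0,0,0,0,-1],
  ],
)

```text
time_s: 20.95
ee_pos: [0.6152, 0.2309, 0.0327]
eef_rot: [2.601, 0.002, 2.07]
force: [-5.7, -7.2, 1.0]
grip_width: 0.0083
grip_force: 15.2
```

Request:
jog_arm(
  motion=[
    [0,0,0,0,0,0,-1],
    [0,0,0,0,0,0,-1],
    [0,0,0,0,0,0,-1],
  ],
  squeeze=4,
)

```text
time_s: 21.25
ee_pos: [0.6152, 0.231, 0.0328]
eef_rot: [2.601, 0.002, 2.07]
force: [-4.3, -5.9, -0.8]
grip_width: 0.009
grip_force: 4.0
```

```bash
python3 -c "
from plan import *
rep()"
```

```text
est bowl stop mm [ 9.9 19. ] F stop [-3.51 -6.36] -0.81 z 0.0328
```

Request:
jog_arm(
  motion=[
    [0,0,0,0,0,0,-0.78],
    [0,0,0,0,0,0,-0.74],
    [0,0,0,0,0,0,-0.65],
    [0,0,0,0,0,0,-0.6],
    [0,0,0,0,0,0,-0.55],
  ],
)

```text
time_s: 21.75
ee_pos: [0.6156, 0.2314, 0.0332]
eef_rot: [2.6, 0.002, 2.07]
force: [-1.0, -0.0, 0.1]
grip_width: 0.0208
grip_force: 0.0
```

```bash
python3 -c "
from plan import *
rep();prof()"
```

```text
est bowl stop mm [10.2 19.4] F stop [-1.03 -0.15] 0.12 z 0.0332
x {64: 110, 66: 110, 68: 110, 70: 110, 72: 113, 74: 118, 76: 119, 78: 113, 80: 97, 82: 109, 84: 133, 86: 142, 88: 144, 90: 144}
y {64: 89, 66: 89, 68: 88, 70: 88, 72: 92, 74: 107, 76: 113, 78: 98, 80: 87, 82: 95, 84: 126, 86: 142, 88: 144, 90: 144}
```

The bowl stays put after release. I back out along the wall, then give a light confirming nudge on the inside of the far wall toward the corner. That presses it down and out, so nothing lifts.

Request:
jog_arm(
  motion=[
    [0,0,-0.008,0,0,0,-0.55],
    [0,0,-0.012,0,0,0,-0.55],
    [0,0,-0.015,0,0,0,-0.55],
    [0,0,-0.015,0,0,0,-0.55],
    [0,0,0,0,0,0,-1],
  ],
)

```text
time_s: 22.3
ee_pos: [0.593, 0.2188, 0.0784]
eef_rot: [2.597, 0.003, 2.07]
force: [-0.1, -0.8, 0.1]
grip_width: 0.0163
grip_force: 0.0
```

```bash
python3 -c "
from plan import *
p,R,o=cur();print(p,o['force']);prof()
z=R.as_matrix()[:,2];B=np.array([.662,.248,0]);d=np.array([.79,.612,0])
T1=B+[0,0,.115]+.026*z;T2=B+.02*d+[0,0,.064]+.026*z
plan(T1,R,4);print('T2-T1',R.inv().apply(T2-T1)/4,'d',R.inv().apply(d))
"
```

```text
[0.59298574 0.21880589 0.07844518] [-0.07210111 -0.8054949   0.08327884]
x {64: 109, 66: 109, 68: 109, 70: 110, 72: 112, 74: 117, 76: 118, 78: 112, 80: 96, 82: 108, 84: 132, 86: 141, 88: 143, 90: 143}
y {64: 88, 66: 88, 68: 87, 70: 87, 72: 92, 74: 106, 76: 112, 78: 98, 80: 87, 82: 95, 84: 125, 86: 141, 88: 143, 90: 143}
rows
[-0.002, 0.021, 0.008, -0.0, -0.0, -0.0]
[-0.002, 0.021, 0.008, -0.0, -0.0, -0.0]
[-0.002, 0.02, 0.008, -0.0, -0.0, -0.0]
[-0.002, 0.021, 0.008, -0.0, -0.0, -0.0]
end err mm [-0.13807284 -0.54270426  0.11481342] deg 0.05673371671220489
T2-T1 [ 0.00082946 -0.00237985  0.0134602 ] d [0.1589297  0.84429345 0.51044483]
```

Request:
jog_arm(
  motion=[
    [0,0.005,-0.008,0,0,0,-1],
    [-0.002,0.02,0.012,0,0,0,-1],
    [-0.002,0.02,0.012,0,0,0,-1],
    [-0.002,0.02,0.008,0,0,0,-1],
    [-0.002,0.018,0.008,0,0,0,-1],
  ],
)

```text
time_s: 22.85
ee_pos: [0.6744, 0.2544, 0.0912]
eef_rot: [2.601, 0.002, 2.07]
force: [-0.5, 0.1, 0.7]
grip_width: 0.0005
grip_force: 0.0
```

Request:
jog_arm(
  motion=[
    [0.001,-0.002,0.013,0,0,0,-1],
    [0.001,-0.002,0.013,0,0,0,-1],
    [0.001,-0.002,0.013,0,0,0,-1],
    [0,0,0,0,0,0,-1],
  ],
)

```text
time_s: 23.25
ee_pos: [0.6839, 0.2636, 0.0514]
eef_rot: [2.605, 0.001, 2.071]
force: [-0.6, 0.4, 0.1]
grip_width: 0.0006
grip_force: 0.0
```

```bash
python3 -c "
from plan import *
p,R,o=cur();z=R.as_matrix()[:,2];B=np.array([.662,.248,0]);print(p,o['force'],'tip rel',p-.026*z-B)
"
```

```text
[0.68385449 0.26360428 0.05140654] [-0.64760514  0.43126449  0.09477509] tip rel [0.01017128 0.00924578 0.07374646]
```

Request:
jog_arm(
  motion=[
    [0,-0.005,0.009,0,0,0,-1],
    [0.002,0.008,0.005,0,0,0,-1],
    [0.002,0.008,0.005,0,0,0,-1],
    [0.001,0.006,0.004,0,0,0,-1],
    [0,0,0,0,0,0,-1],
  ],
)

```text
time_s: 23.75
ee_pos: [0.7068, 0.2815, 0.0441]
eef_rot: [2.6, 0.002, 2.071]
force: [-0.1, -0.8, 0.1]
grip_width: 0.0004
grip_force: 0.0
```

Request:
jog_arm(
  motion=[
    [0,0.003,0.002,0,0,0,-1],
    [0,0,0,0,0,0,-1],
  ],
)

```text
time_s: 23.95
ee_pos: [0.7094, 0.2826, 0.0436]
eef_rot: [2.6, 0.002, 2.07]
force: [-0.5, -0.0, -0.5]
grip_width: 0.0004
grip_force: 0.0
```

Request:
jog_arm(
  motion=[
    [0.001,0.003,0.002,0,0,0,-1],
    [0,0,0,0,0,0,-1],
  ],
)

```text
time_s: 24.15
ee_pos: [0.7121, 0.2852, 0.0435]
eef_rot: [2.6, 0.002, 2.07]
force: [0.6, -0.2, 1.1]
grip_width: 0.0003
grip_force: 0.0
```

```bash
python3 -c "
from plan import *
p,R,o=cur();z=R.as_matrix()[:,2];B=np.array([.662,.248,0]);t=p-.026*z-B;print(p,o['force'],'tip rel',t,np.hypot(*t[:2]))
"
```

```text
[0.71205965 0.2852311  0.04346676] [ 0.5608838  -0.24656829  1.0521526 ] tip rel [0.0382798  0.03084899 0.06574912] 0.04916302866243067
```

Request:
jog_arm(
  motion=[
    [0.0002,0.001,0.0006,0,0,0,-1],
    [0.0002,0.001,0.0006,0,0,0,-1],
    [0,0,0,0,0,0,-1],
  ],
)

```text
time_s: 24.45
ee_pos: [0.7138, 0.2866, 0.0434]
eef_rot: [2.6, 0.002, 2.07]
force: [0.0, 1.0, -0.4]
grip_width: 0.0006
grip_force: 0.0
```

Request:
jog_arm(
  motion=[
    [0.0002,0.001,0.0006,0,0,0,-1],
    [0,0,0,0,0,0,-1],
  ],
)

```text
time_s: 24.65
ee_pos: [0.7147, 0.2873, 0.0434]
eef_rot: [2.6, 0.002, 2.07]
force: [0.5, 0.0, 0.5]
grip_width: 0.0006
grip_force: 0.0
```

Request:
jog_arm(
  motion=[
    [0.0002,0.001,0.0006,0,0,0,-1],
    [0,0,0,0,0,0,-1],
  ],
)

```text
time_s: 24.85
ee_pos: [0.7156, 0.2881, 0.0434]
eef_rot: [2.6, 0.002, 2.07]
force: [-0.1, 0.2, 0.0]
grip_width: 0.0005
grip_force: 0.0
```

Request:
jog_arm(
  motion=[
    [0.0001,0.0006,0.0004,0,0,0,-1],
    [0,0,0,0,0,0,-1],
  ],
)

```text
time_s: 25.05
ee_pos: [0.7162, 0.2885, 0.0433]
eef_rot: [2.6, 0.002, 2.07]
force: [-0.2, 0.3, 0.0]
grip_width: 0.0002
grip_force: 0.0
```

Request:
jog_arm(
  motion=[
    [0.0001,0.0006,0.0004,0,0,0,-1],
    [0,0,0,0,0,0,-1],
  ],
)

```text
time_s: 25.25
ee_pos: [0.7168, 0.2889, 0.0433]
eef_rot: [2.6, 0.002, 2.071]
force: [0.1, -0.9, -0.4]
grip_width: 0.0005
grip_force: 0.0
```

Request:
jog_arm(
  motion=[
    [0.0002,0.001,0.0006,0,0,0,-1],
    [0,0,0,0,0,0,-1],
  ],
)

```text
time_s: 25.45
ee_pos: [0.7177, 0.2897, 0.0433]
eef_rot: [2.6, 0.002, 2.07]
force: [-1.1, -0.7, 0.6]
grip_width: 0.0006
grip_force: 0.0
```

Request:
jog_arm(
  motion=[
    [0.0001,0.0006,0.0004,0,0,0,-1],
    [0,0,0,0,0,0,-1],
  ],
)

```text
time_s: 25.65
ee_pos: [0.7183, 0.2901, 0.0432]
eef_rot: [2.601, 0.002, 2.07]
force: [0.1, 0.4, 0.1]
grip_width: 0.0006
grip_force: 0.0
```

Request:
jog_arm(
  motion=[
    [0.0001,0.0006,0.0004,0,0,0,-1],
    [0,0,0,0,0,0,-1],
  ],
)

```text
time_s: 25.85
ee_pos: [0.7189, 0.2905, 0.0432]
eef_rot: [2.6, 0.002, 2.071]
force: [0.8, 1.0, 1.3]
grip_width: 0.0003
grip_force: 0.0
```

Request:
jog_arm(
  motion=[
    [0.0001,0.0006,0.0004,0,0,0,-1],
    [0,0,0,0,0,0,-1],
  ],
)

```text
time_s: 26.05
ee_pos: [0.7194, 0.2909, 0.0432]
eef_rot: [2.6, 0.002, 2.07]
force: [0.2, -0.5, 0.2]
grip_width: 0.0003
grip_force: 0.0
```

Request:
jog_arm(
  motion=[
    [0.0001,0.0006,0.0004,0,0,0,-1],
    [0,0,0,0,0,0,-1],
  ],
)

```text
time_s: 26.25
ee_pos: [0.72, 0.2914, 0.0431]
eef_rot: [2.6, 0.002, 2.07]
force: [0.5, 0.8, 0.1]
grip_width: 0.0005
grip_force: 0.0
```

Request:
jog_arm(
  motion=[
    [0.0001,0.0006,0.0004,0,0,0,-1],
    [0,0,0,0,0,0,-1],
  ],
)

```text
time_s: 26.45
ee_pos: [0.7206, 0.2918, 0.0431]
eef_rot: [2.6, 0.002, 2.07]
force: [0.4, 0.2, 0.0]
grip_width: 0.0005
grip_force: 0.0
```

Request:
jog_arm(
  motion=[
    [0.0001,0.0006,0.0004,0,0,0,-1],
    [0,0,0,0,0,0,-1],
  ],
)

```text
time_s: 26.65
ee_pos: [0.7212, 0.2923, 0.043]
eef_rot: [2.601, 0.002, 2.07]
force: [0.0, 0.4, 0.5]
grip_width: 0.0004
grip_force: 0.0
```

Request:
jog_arm(
  motion=[
    [0.0001,0.0006,0.0004,0,0,0,-1],
    [0,0,0,0,0,0,-1],
  ],
)

```text
time_s: 26.85
ee_pos: [0.7218, 0.2927, 0.043]
eef_rot: [2.6, 0.002, 2.07]
force: [-0.9, -0.5, 0.1]
grip_width: 0.0007
grip_force: 0.0
```

Request:
jog_arm(
  motion=[
    [0.0001,0.0006,0.0004,0,0,0,-1],
    [0,0,0,0,0,0,-1],
  ],
)

```text
time_s: 27.05
ee_pos: [0.7224, 0.2931, 0.043]
eef_rot: [2.6, 0.002, 2.07]
force: [0.7, -0.6, -0.2]
grip_width: 0.0006
grip_force: 0.0
```

```bash
python3 -c "
from plan import *
rep();prof()
p,R,o=cur();z=R.as_matrix()[:,2];B=np.array([.662,.248,0]);t=p-.026*z-B;print(t,np.hypot(*t[:2]))
"
```

```text
est bowl stop mm [108.4  94. ] F stop [ 0.75 -0.51] -0.16 z 0.043
x {64: 111, 66: 111, 68: 111, 70: 112, 72: 114, 74: 119, 76: 120, 78: 114, 80: 98, 82: 110, 84: 135, 86: 144, 88: 146, 90: 146}
y {64: 113, 66: 112, 68: 112, 70: 109, 72: 103, 74: 97, 76: 89, 78: 84, 80: 98, 82: 103, 84: 110, 86: 111, 88: 110, 90: 110}
[0.04857649 0.03869962 0.06528942] 0.06210745365574686
```

Request:
jog_arm(
  motion=[
    [0.0001,0.0008,0.0005,0,0,0,-1],
    [0,0,0,0,0,0,-1],
  ],
)

```text
time_s: 27.3
ee_pos: [0.7232, 0.2937, 0.043]
eef_rot: [2.6, 0.002, 2.07]
force: [0.3, 0.4, -0.3]
grip_width: 0.0002
grip_force: 0.0
```

Request:
jog_arm(
  motion=[
    [0.0001,0.0006,0.0004,0,0,0,-1],
    [0,0,0,0,0,0,-1],
  ],
)

```text
time_s: 27.5
ee_pos: [0.7238, 0.2941, 0.043]
eef_rot: [2.6, 0.002, 2.07]
force: [0.6, -0.7, -0.2]
grip_width: 0.0006
grip_force: 0.0
```

Request:
jog_arm(
  motion=[
    [0.0001,0.0006,0.0004,0,0,0,-1],
    [0,0,0,0,0,0,-1],
  ],
)

```text
time_s: 27.7
ee_pos: [0.7243, 0.2945, 0.0429]
eef_rot: [2.6, 0.002, 2.07]
force: [-0.4, 0.7, -0.8]
grip_width: 0.0007
grip_force: 0.0
```

Request:
jog_arm(
  motion=[
    [0.0001,0.0006,0.0004,0,0,0,-1],
    [0,0,0,0,0,0,-1],
  ],
)

```text
time_s: 27.9
ee_pos: [0.7249, 0.2949, 0.0429]
eef_rot: [2.6, 0.002, 2.07]
force: [0.3, -1.0, 0.5]
grip_width: 0.0001
grip_force: 0.0
```

Request:
jog_arm(
  motion=[
    [0.0001,0.0006,0.0004,0,0,0,-1],
    [0,0,0,0,0,0,-1],
  ],
)

```text
time_s: 28.1
ee_pos: [0.7255, 0.2954, 0.0428]
eef_rot: [2.601, 0.002, 2.07]
force: [0.2, -0.6, -1.0]
grip_width: 0.0004
grip_force: 0.0
```

Request:
jog_arm(
  motion=[
    [0.0001,0.0006,0.0004,0,0,0,-1],
    [0,0,0,0,0,0,-1],
  ],
)

```text
time_s: 28.3
ee_pos: [0.7261, 0.2958, 0.0428]
eef_rot: [2.6, 0.002, 2.07]
force: [0.9, -0.1, -0.6]
grip_width: 0.0005
grip_force: 0.0
```

Request:
jog_arm(
  motion=[
    [0.0001,0.0006,0.0004,0,0,0,-1],
    [0,0,0,0,0,0,-1],
  ],
)

```text
time_s: 28.5
ee_pos: [0.7267, 0.2962, 0.0428]
eef_rot: [2.6, 0.002, 2.07]
force: [-0.0, 0.9, 0.4]
grip_width: 0.0005
grip_force: 0.0
```

Request:
jog_arm(
  motion=[
    [0.0001,0.0006,0.0004,0,0,0,-1],
    [0,0,0,0,0,0,-1],
  ],
)

```text
time_s: 28.7
ee_pos: [0.7272, 0.2967, 0.0427]
eef_rot: [2.601, 0.002, 2.07]
force: [-0.2, -0.1, -0.1]
grip_width: 0.0004
grip_force: 0.0
```

Request:
jog_arm(
  motion=[
    [0.0001,0.0008,0.0005,0,0,0,-1],
    [0,0,0,0,0,0,-1],
  ],
)

```text
time_s: 28.9
ee_pos: [0.728, 0.2973, 0.0427]
eef_rot: [2.6, 0.002, 2.071]
force: [0.0, 0.6, 0.6]
grip_width: 0.0006
grip_force: 0.0
```

Request:
jog_arm(
  motion=[
    [0.0001,0.0006,0.0004,0,0,0,-1],
    [0,0,0,0,0,0,-1],
  ],
)

```text
time_s: 29.1
ee_pos: [0.7286, 0.2977, 0.0427]
eef_rot: [2.601, 0.002, 2.07]
force: [0.7, -0.3, -0.5]
grip_width: 0.0001
grip_force: 0.0
```

Request:
jog_arm(
  motion=[
    [0.0001,0.0006,0.0004,0,0,0,-1],
    [0,0,0,0,0,0,-1],
  ],
)

```text
time_s: 29.3
ee_pos: [0.7291, 0.298, 0.0425]
eef_rot: [2.601, 0.002, 2.07]
force: [-0.0, -0.3, 0.1]
grip_width: 0.0005
grip_force: 0.2
```

Request:
jog_arm(
  motion=[
    [0.0001,0.0006,0.0004,0,0,0,-1],
    [0,0,0,0,0,0,-1],
  ],
)

```text
time_s: 29.5
ee_pos: [0.7295, 0.2984, 0.0424]
eef_rot: [2.601, 0.002, 2.07]
force: [-3.5, -2.0, 0.2]
grip_width: 0.0003
grip_force: 1.6
```

Request:
jog_arm(
  motion=[
    [0.0001,0.0006,0.0004,0,0,0,-1],
    [0,0,0,0,0,0,-1],
  ],
)

```text
time_s: 29.7
ee_pos: [0.7299, 0.2986, 0.0421]
eef_rot: [2.602, 0.002, 2.071]
force: [-6.2, -3.8, 1.3]
grip_width: 0.0006
grip_force: 3.4
```

```bash
python3 -c "
from plan import *
rep()
p,R,o=cur();z=R.as_matrix()[:,2];B=np.array([.662,.248,0]);t=p-.026*z-B;print(t,np.hypot(*t[:2]))
# is the tip region visible? project tip and colours along the finger (grey = finger)
I=ctrl.camera('scene')
for h in np.arange(0,.07,.006): 
  q=np.round(proj('scene',p-z*h)[0]).astype(int); print(round(h,3),q,I[q[1],q[0]].tolist())
"
```

```text
est bowl stop mm [115.1 100.5] F stop [-5.68 -4.55] 1.29 z 0.0421
[0.05611891 0.0442784  0.06444922] 0.07148362600878917
0.0 [474 234] [211, 142, 76]
0.006 [473 232] [211, 142, 77]
0.012 [472 230] [209, 143, 79]
0.018 [471 228] [221, 151, 82]
0.024 [471 225] [149, 109, 76]
0.03 [470 223] [135, 135, 131]
0.036 [469 221] [132, 133, 130]
0.042 [469 218] [138, 140, 137]
0.048 [468 216] [137, 138, 135]
0.054 [467 214] [134, 135, 132]
0.06 [466 212] [130, 131, 128]
0.066 [466 209] [138, 139, 136]
```

The nudge gives (-5.7, -4.5) N along the fence normals, so the bowl is seated on both. I withdraw.

Request:
jog_arm(
  motion=[
    [-0.0002,-0.0016,-0.001,0,0,0,-1],
    [-0.001,-0.008,-0.005,0,0,0,-1],
    [-0.003,-0.017,-0.01,0,0,0,-1],
    [-0.002,-0.012,-0.008,0,0,0,-1],
    [0,0.01,-0.017,0,0,0,-1],
  ],
)

```text
time_s: 30.25
ee_pos: [0.6912, 0.2705, 0.0606]
eef_rot: [2.605, 0.001, 2.07]
force: [0.2, 0.1, -0.6]
grip_width: 0.0004
grip_force: 0.0
```

Request:
jog_arm(
  motion=[
    [0,0.015,-0.026,0,0,0,-1],
    [0,0.02,-0.035,0,0,0,-1],
    [0,0,-0.045,0,0,0,-1],
    [0,-0.01,-0.045,0,0,0,-1],
    [0,-0.02,-0.045,0,0,0,-1],
  ],
)

```text
time_s: 30.75
ee_pos: [0.6078, 0.2254, 0.2357]
eef_rot: [2.598, 0.002, 2.071]
force: [0.8, -0.7, 0.2]
grip_width: 0.0005
grip_force: 0.0
```

Request:
jog_arm(
  motion=[
    [0,-0.03,-0.04,0,0,0,-1],
    [0,-0.03,-0.04,0,0,0,-1],
    [0,0,0,0,0,0,-1],
  ],
)

```text
time_s: 31.05
ee_pos: [0.525, 0.1801, 0.276]
eef_rot: [2.593, 0.004, 2.07]
force: [0.8, -0.5, 0.0]
grip_width: 0.0003
grip_force: 0.0
```

```bash
python3 -c "
from plan import *
rep();prof()
for n,b in(('top',(405,128,430,162)),('top',(325,40,375,240)),('scene',(215,225,283,290))):
    A=cv2.imread('pics/%s0.png'%n).astype(int);B=ctrl.camera(n)[:,:,::-1].astype(int);D=np.abs(A-B).max(2);x0,y0,x1,y1=b;print(n,b,(D[y0:y1,x0:x1]>30).sum())
"
```

```text
est bowl stop mm [-73.2 -42.8] F stop [ 0.89 -0.43] 0.02 z 0.276
x {64: 106, 66: 106, 68: 107, 70: 107, 72: 109, 74: 114, 76: 115, 78: 108, 80: 93, 82: 105, 84: 129, 86: 138, 88: 140, 90: 140}
y {64: 86, 66: 86, 68: 85, 70: 85, 72: 89, 74: 104, 76: 109, 78: 93, 80: 83, 82: 91, 84: 121, 86: 137, 88: 140, 90: 140}
top (405, 128, 430, 162) 67
top (325, 40, 375, 240) 0
scene (215, 225, 283, 290) 928
```

```bash
python3 -c "
from station import ctrl
print(ctrl.hand_in())"
```

```text
the job is handed in; nothing more can be done
None
```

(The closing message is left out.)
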